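Slide the covered pan to the heating place and read its temperature

ROBOT

A 6-joint arm with a two-finger parallel gripper is mounted at the origin on the work surface. World frame = base frame: x ahead of the robot, y to its left, z up, the work surface at z = 0. Lengths are in mm, angles in rad, forces in N, time in s.
With the tool pointing down it reaches from about 275 to 750 mm from the base axis. Payload 10.2 kg.
Tool frame: the origin (TCP) lies midway between the tips of the shut fingers; the grasp point (between the pads) lies grasp_offset behind it (grasp_offset is the distance from the TCP to the grasp point, in mm); x points along the fingers, z is the direction in which the jaws open and shut, and the axes are right-handed (so a half turn about x gives the same grasp; the last joint's range is limited). The gripper opens to 85 mm and grips with 20 to 120 N. Pads are 22 mm wide; open, the fingers measure 114 mm over their backs; the gripper's body (76 mm by 85 mm) begins 54 mm behind the grasp point. The pads swing forward as they close: fully open they stand 13 mm farther back than shut.
Start: joints at [1.006, 0.313, 1.498, -0, 1.331, -0.223], TCP at [175.984, 494.632, 231.294] pointing down, gripper open.
Joint ranges: [-2.94, 2.94], [-0.97, 2.17], [0.19, 2.56], [-1.23, 4.37], [0.02, 3.11], [-2.88, 2.88]. Speed limits (rad/s): [2.39, 2.39, 3.01, 3.14, 3.14, 3.14].

INTERFACE

Orientations are given as a unit quaternion [w, x, y, z].
In Python, from rig import sense, capture, calibration, finish_job, grasp_offset gives the robot as it stands.
- The arm moves only by the shell command python3 -m jog 'ROWS' [FORCE]. ROWS is JSON, a list of rows, each an object with "linear": the shift along the tool's x, y, z scaled (see below), a list of three; "rotation": the turn, a rotation vector about the tool's x, y, z scaled (see below), a list of three; "grip": the finger opening in mm, from 0 to 85.4. A call has 1 to 20 rows; each row is the pose to reach, as a shift and turn from the pose measured when the call began, along the tool's axes at that moment; what a row does not reach only later rows make up. The controller multiplies each number of a shift by 0.3 m and each number of a turn by 0.5 rad. A row lasts 1/12 s, in which the tool goes at most 41.7 mm and 7.16 degrees, less where a joint would pass 70% of its speed; a pose out of reach is approached as far as the arm can. A call with a number of a shift or a turn outside -1 to 1 is refused whole. A call with a gripper value outside its range is refused whole. The fingers move at their own pace and stop on an object; FORCE is the grip in N (left out, the last holds). Time passes only in rows, so rows that repeat a pose let the fingers close. It gives the time, the measured TCP pose, the force and the opening at its end, in the units of the state.
- sense(): the state, without advancing time (a new reading comes with each control period).
- capture(name): name is "side" or "top"; returns (picture, depth): 480x640x3 uint8, red, green, blue; 480x640 float32, mm along the optical axis (not along the pixel's ray), 0 where there is no reading.
- calibration(name): a dict with "intrinsics" (3x3 intrinsics, pixels), "dist" ([k1, k2, p1, p2, k3] as OpenCV has them; the pictures are not rectified), "world_from_camera" (4x4, takes a point from camera to world coordinates). Camera axes: x right, y up, looking along -z (the intrinsics and any distortion apply to the point x, -y, -z); pixel columns grow to the right and rows downward; lengths in mm; the calibration is good to about 2 mm. A picture is of the moment at which its call begins. calibration takes no time and is no camera call.
- finish_job(): hands the job in, once; it reports no verdict.
The state is a dict: "time_s": time; "joints": joint angles; "dq": joint speeds; "tau": joint torques, N m; "eef_pos": TCP position; "ee_rot": TCP orientation; "force": force on the tool from outside, world axes, zero at the start; "wrist_torque": the same for the moment, N m; "grip_width": opening from 0.0 (shut) to 1.0 (fully open).
Only numpy, scipy, OpenCV 4.12 (cv2) and the standard library are available. Lean on these libraries where they do the work, as an engineer would, in place of code of your own. Each camera call takes 0.05 s, during which the arm holds its last target.

TASK

Slide the covered pan by its knob along the sample warmer, never lifting or tipping it, from the blue-framed place into the red-framed one, gently but fully up against the yellow stop so that the stop's red feeler is pushed in; keep it on the lane's centre line and leave it there. Then pick up the white thermometer, aim its lens squarely at the black spot on the pan's sloping cover from about 6 cm away, without touching the pan, and hold it steady for two seconds. Stand the thermometer upright on its blue mat again, and leave everything else where it is.

Things in the scene. Friction and masses are not known exactly. Their poses are not given: they have to be found in the camera images.
- warmer: Fixed white warmer with steel top, 200 (x) x 560 (y) x 45 mm high. Origin: centre of underside. Lane along its y axis at x = 0. Blue frame y = 70 to 265 mm, red frame y = -170 to 50 mm. Lamp bar along y above the lane: x = 10 to 60, z = 215 to 240 mm, on 14 mm posts at x = 35, y = +-268. It blocks an upright gripper: take the knob with the tool leaning 35 to 40 degrees back to -x.
- rail: Steel rail 16 x 540 x 12 mm on the far edge of the warmer (warmer x = 85 mm). Origin: centre of underside. On it is clamped a yellow stop: an arm 20 mm thick, 32 mm high, reaching over the lane to warmer x = -25 mm. Its face towards the pan looks to +y and lies anywhere from warmer y = -150 to -80 mm: not reported, to be seen or felt. 
- feeler (a joint): Red sprung feeler (16 mm diameter, about 0.5 N when fully in) that stands 8 mm out of the stop's +y face on the lane's centre line, 15 mm above the warmer's top. Metres pushed in: 0 = free, 0.008 = flush with the stop's face.
- pan: Round covered steel pan, about 0.6 kg, loose. Origin: centre of underside; z up. Radius 60 mm up to z = 25 mm, then a conical cover to radius 34 mm at z = 47 mm, a flat top and a black knob: 36 (pan x) x 18 (pan y) mm, z = 47 to 82 mm. Pinch the knob across its 18 mm.
- spot: Matt black measuring spot, 24 mm diameter, fixed on the pan's conical cover on the pan's -x side, at (-48, 0, 38) mm in the pan's frame. Origin: centre of its face; its z axis is the outward normal, leaning 40 degrees from vertical towards the pan's -x.
- mat: Fixed blue mat 100 x 100 x 4 mm. Origin: centre of its underside.
- thermometer: White infrared thermometer standing upright on its lens hood, 0.18 kg. Origin: centre of underside = the lens; it looks along its own -z. Black hood 52 mm diameter, z = 0 to 18 mm; above it a white body 32 x 32 mm up to z = 105 mm with a yellow band. Grip the body near z = 75 mm.
- tube_rack: Yellow wire rack with red-capped tubes, 76 (x) x 136 (y) x 103 mm high; leave alone. Origin: centre of its underside.
- bottle: Amber bottle, 60 mm diameter, 130 mm high; leave alone. Origin: centre of its underside.
- beaker: Glass beaker, 70 mm diameter, 90 mm high; leave alone. Origin: centre of its underside.
- tip_box: White box with blue lid, 80 x 120 x 56 mm high; leave alone. Origin: centre of its underside.
- well_plate: White well plate 86 x 128 x 14 mm high; leave alone. Origin: centre of its underside.
- timer: Grey timer 60 x 70 x 22 mm high; leave alone. Origin: centre of its underside.
Not all that is in view belongs to the job. Leave any turquoise look-alike of the pan alone.

How it is judged (in metres and radians):
On the way, in this order (a step that is already met when the one before it is completed fails the run):
1. the pan is home against the stop on the lane's centre line, still standing, the feeler pushed in (value of joint feeler above 0.005 m and x of pan in the frame of warmer between -0.015 and 0.015 m and linear speed of pan below 0.02 m/s), for 0.2 s.
2. the thermometer looks at the spot (beam within 14 mm of its centre, within 20 degrees of square, lens 25 to 130 mm away), held steady for 1 s, the pan still home (value of joint feeler above 0.005 m and x of pan in the frame of warmer between -0.015 and 0.015 m and x of spot in the frame of thermometer between -0.014 and 0.014 m and y of spot in the frame of thermometer between -0.014 and 0.014 m and z of spot in the frame of thermometer between -0.13 and -0.025 m and angle between the z axis of thermometer and the z axis of spot, either way round below 0.35 rad and linear speed of thermometer below 0.03 m/s), for 1 s.
At the end, for the whole second after the job is handed in: The pan stands flat and at rest with its centre within 15 mm of the lane's centre line and the feeler pushed in by more than 5 mm; the thermometer stands upright and at rest on its mat, within 40 mm of the mat's centre (value of joint feeler above 0.005 m and x of pan in the frame of warmer between -0.015 and 0.015 m and angle between pan's own z axis and vertical below 0.05 rad and linear speed of each of pan, thermometer below 0.01 m/s and angle between thermometer's own z axis and vertical below 0.08 rad and horizontal distance between thermometer and mat below 0.04 m and z of thermometer in the frame of mat between 0 and 0.008 m); the robot touches nothing.
It fails at once if the pan is lifted more than 8 mm off the warmer (z of pan in the frame of warmer above 0.053 m).
It fails at once if the pan is tipped by more than 9 degrees (angle between pan's own z axis and vertical above 0.16 rad).
It fails at once if the pan is rammed into the stop with more than 30 N (contact force between pan and rail above 30 N).
It fails at once if the thermometer touches the pan (contact force between pan and thermometer above 0.5 N).
It fails at once if a bystander is moved by more than 30 mm (distance of any of tube_rack, bottle, beaker, tip_box, well_plate, timer from where it was at the start of the episode above 0.03 m).
It also fails if it takes over 69 s, if anything falls off the work surface, if the arm or the gripper's body presses on something with over 40 N, if the wrist force passes 120 N, or if a joint passes its speed limit or range.

## Working session

There is one attempt and no reset: what is moved stays moved. The work goes in short steps, Python scripts to look and compute and a shell command to move; the robot and the scene stay as the last step left them, time stands still between calls to the robot, and variables do not carry over. Pictures are saved under pics/ and viewed, and the job is handed in when it is done.

```bash
ls; mkdir -p pics
python3 - <<'E'
from rig import *
import cv2, numpy as np
print(sense()); print(grasp_offset)
for n in("side","top"):
    p,d=capture(n); cv2.imwrite(f"pics/{n}0.png",p[:,:,::-1]); np.savez(f"pics/{n}0.npz",p=p,d=d)
    c=calibration(n); print(n,c)
E
```

```text
pics
{'time_s': 0.0, 'joints': array([ 1.00561560e+00,  3.13468950e-01,  1.49841938e+00,  1.44979155e-05,
        1.33102382e+00, -2.23402050e-01]), 'dq': array([-1.76393992e-03,  4.92012385e-04, -1.47707664e-03, -7.33579139e-05,
        1.22289712e-03,  9.35769145e-04]), 'tau': array([ 5.19761215e-04, -4.12272584e+01, -2.59742635e+01, -2.00844247e-04,
        4.17146759e-03, -1.29370724e-05]), 'eef_pos': array([175.82982058, 494.41008658, 230.73205004]), 'ee_rot': array([ 0.57731375, -0.40785971,  0.57818012,  0.40751324]), 'force': array([ 0.6421376 , -0.19866857,  0.07193432]), 'wrist_torque': array([0.037247  , 0.01488262, 0.00936272]), 'grip_width': 1.0034740445880237}
18.700000000000003
side {'intrinsics': array([[533.28103566,   0.        , 327.50549728],
       [  0.        , 533.28103566, 239.90497247],
       [  0.        ,   0.        ,   1.        ]]), 'dist': array([-0.16171399,  0.        ,  0.        ,  0.        ,  0.        ]), 'world_from_camera': array([[ 9.65928308e-01,  1.80882945e-01, -1.85105010e-01,
         1.84549597e+02],
       [-2.58677795e-01,  6.97584892e-01, -6.68177459e-01,
        -1.05106913e+03],
       [ 8.26455157e-03,  6.93294078e-01,  7.20607395e-01,
         1.19753805e+03],
       [ 0.00000000e+00,  0.00000000e+00,  0.00000000e+00,
         1.00000000e+00]])}
top {'intrinsics': array([[502.28335329,   0.        , 320.16685753],
       [  0.        , 502.28335329, 240.93084039],
       [  0.        ,   0.        ,   1.        ]]), 'dist': array([0.00329807, 0.        , 0.        , 0.        , 0.        ]), 'world_from_camera': array([[ 2.89474447e-02,  9.96594865e-01, -7.72057025e-02,
         3.51854328e+02],
       [-9.99423943e-01,  3.02252971e-02,  1.54341776e-02,
        -1.48310519e+00],
       [ 1.77151875e-02,  7.67144476e-02,  9.96895715e-01,
         1.34206520e+03],
       [ 0.00000000e+00,  0.00000000e+00,  0.00000000e+00,
         1.00000000e+00]])}
```

View pics/side0.png

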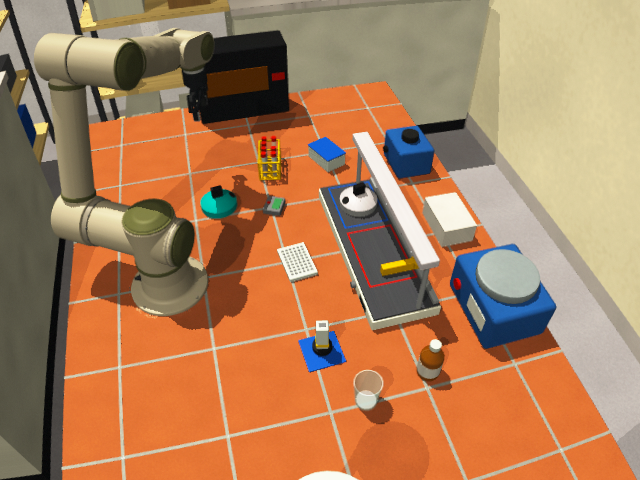

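View pics/top0.png

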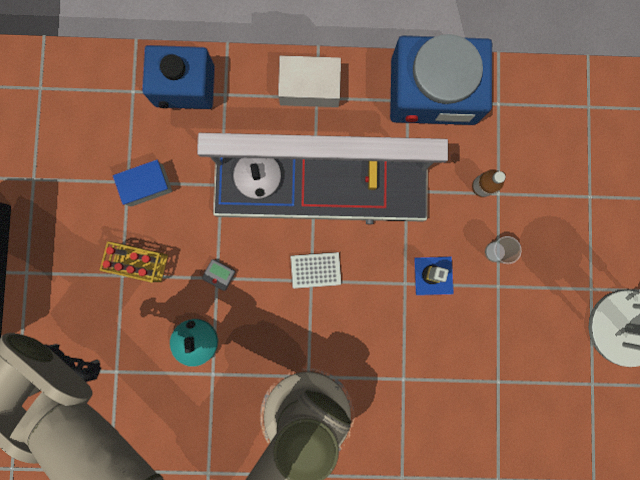

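The side and top views show the steel pan at top (257,177), in the blue frame, and a turquoise look-alike at top (193,342). The steel one on the warmer fits the description. The yellow stop is at top (373,174) and the thermometer on its blue mat at top (436,273). I'll enlarge these to confirm.

```bash
cat > h.py <<'E'
import numpy as np, cv2
from rig import *
def rays(name,uv):
    c=calibration(name);uv=np.asarray(uv,float).reshape(-1,1,2)
    n=cv2.undistortPoints(uv,c["intrinsics"],np.array(c["dist"])).reshape(-1,2)
    d=np.c_[n[:,0],-n[:,1],-np.ones(len(n))]; T=c["world_from_camera"]
    return T[:3,3],d@T[:3,:3].T   # depth along axis = scale
def onplane(name,uv,z):
    o,d=rays(name,uv); return o+d*((z-o[2])/d[:,2])[:,None]
def cloud(name,depth,mask):
    v,u=np.nonzero(mask&(depth>0)); o,d=rays(name,np.c_[u,v]); return o+d*depth[v,u][:,None],np.c_[u,v]
def proj(name,P):
    c=calibration(name);T=np.linalg.inv(c["world_from_camera"]);q=np.asarray(P,float).reshape(-1,3)@T[:3,:3].T+T[:3,3]
    q=q*[1,-1,-1]; return cv2.projectPoints(q.reshape(-1,1,3),np.zeros(3),np.zeros(3),c["intrinsics"],np.array(c["dist"]))[0].reshape(-1,2)
E
python3 - <<'E'
import numpy as np,cv2
t=np.load("pics/top0.npz")["p"][:,:,::-1]; s=np.load("pics/side0.npz")["p"][:,:,::-1]
a=cv2.resize(t[120:230,190:460],None,fx=2.9,fy=2.9,interpolation=cv2.INTER_CUBIC)
b=np.hstack([cv2.resize(x,(390,270),interpolation=cv2.INTER_CUBIC) for x in (t[240:310,395:496],s[310:375,290:384])])
b=cv2.resize(b,(a.shape[1],270)); cv2.imwrite("pics/crop1.png",np.vstack([a,b])[:600])
cv2.imwrite("pics/crop2.png",cv2.resize(s[130:330,310:450],None,fx=3,fy=3,interpolation=cv2.INTER_CUBIC))
E
```

```text
(no output)
```

View pics/crop1.png

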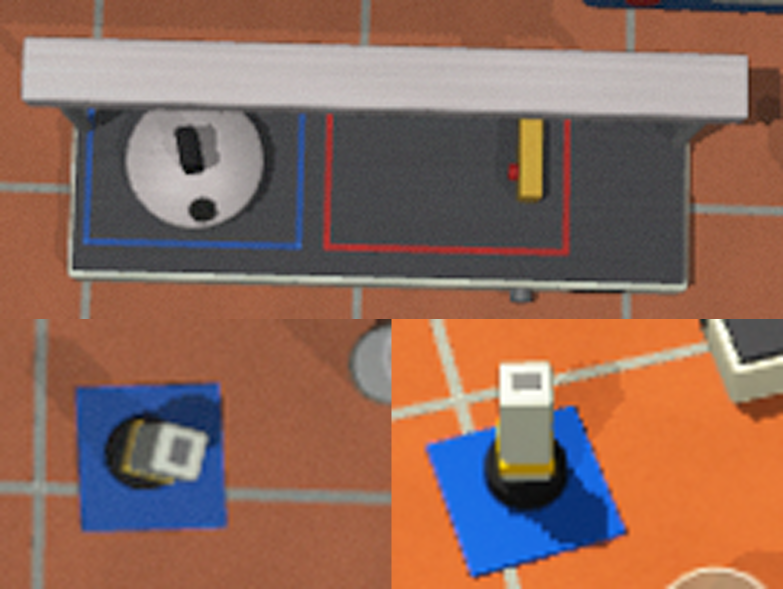

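View pics/crop2.png

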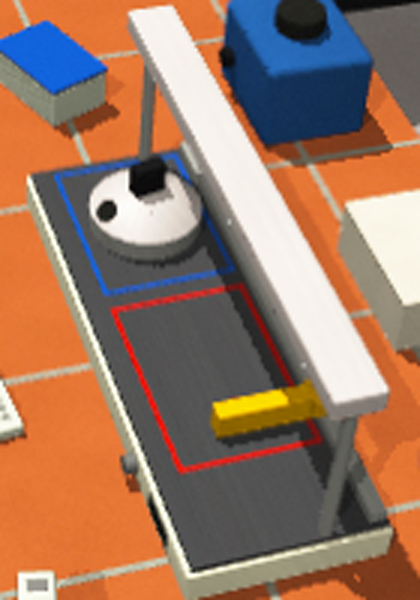

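The crop confirms it: the steel pan with its black knob (≈255,172) and spot (≈260,192). The stop's feeler is at ≈(367,179). Next I'll measure.

Run:
```python
from h import *
np.set_printoptions(precision=1,suppress=True)
for n in("top","side"):
    z=np.load(f"pics/{n}0.npz");p=z["p"];d=z["d"]
    hsv=cv2.cvtColor(p,cv2.COLOR_RGB2HSV)
    H,S,V=[hsv[...,i].astype(int) for i in range(3)]
    P,uv=cloud(n,d,d>0)
    # warmer-top points
    full=np.zeros(d.shape+(3,));full[uv[:,1],uv[:,0]]=P
    X,Y,Z=full[...,0],full[...,1],full[...,2]
    w=(abs(Z-45)<5)&(X>380)&(X<620)&(Y>-260)&(Y<260)
    print(n,"warmer zmed",np.median(Z[w]),w.sum())
    # near edge: per-Y-bin min X
    Q=full[w]; pts=[]
    for y in range(-190,230,10):
        q=Q[abs(Q[:,1]-y)<5]
        if len(q): pts.append((y,q[:,0].min()))
    pts=np.array(pts); print("near edge fit x=a*y+b",np.polyfit(pts[:,0],pts[:,1],1), "resid",np.std(pts[:,1]-np.polyval(np.polyfit(pts[:,0],pts[:,1],1),pts[:,0])))
    for x in range(440,540,15):
        q=Q[abs(Q[:,0]-x)<6]; print(x,q[:,1].min(),q[:,1].max(),end=" | ")
    print()
    reg=(X>380)&(X<640)&(Y>-260)&(Y<260)
    for nm,m,zz in(("blue",(H>100)&(H<130)&(S>120)&reg&(Z<60),45),("red",((H<6)|(H>174))&(S>170)&reg&(V>110)&(Z<55)&(Z>30),45),("yellow",(H>18)&(H<32)&(S>130)&reg,77)):
        v,u=np.nonzero(m); q=onplane(n,np.c_[u,v],zz)
        print(nm,len(u),"X",q[:,0].min(),q[:,0].max(),"Y",q[:,1].min(),q[:,1].max(), "Zmed",np.median(Z[m]))
        if nm!="yellow" and len(u)>20:
            hull=cv2.minAreaRect(q[:,:2].astype(np.float32)); print(cv2.boxPoints(hull).tolist())
    # black knob & spot
    m=(V<60)&reg&(Z>60)&(Z<200)
    k,l,st,ce=cv2.connectedComponentsWithStats(m.astype(np.uint8))
    for i in range(1,k):
        if st[i,4]>25: print("dark",ce[i],st[i,4],full[l==i].mean(0),full[l==i].min(0),full[l==i].max(0))
```

```text
top warmer zmed 45.7554823356752 6179
near edge fit x=a*y+b [ -0.  517.3] resid 1.3415218829515414Traceback (most recent call last):
  File "<stdin>", line 20, in <module>
    return umr_minimum(a, axis, None, out, keepdims, initial, where)
ValueError: zero-size array to reduction operation minimum which has no identity
```

```bash
cat > m1.py <<'E'
from h import *
np.set_printoptions(precision=1,suppress=True)
for n in("top","side"):
    z=np.load(f"pics/{n}0.npz");p=z["p"];d=z["d"]
    hsv=cv2.cvtColor(p,cv2.COLOR_RGB2HSV)
    H,S,V=[hsv[...,i].astype(int) for i in range(3)]
    P,uv=cloud(n,d,d>0)
    full=np.zeros(d.shape+(3,));full[uv[:,1],uv[:,0]]=P
    X,Y,Z=full[...,0],full[...,1],full[...,2]
    w=(abs(Z-45)<8)&(X>480)&(X<760)&(Y>-340)&(Y<340)
    print(n,"warmer zmed",np.median(Z[w]),w.sum())
    Q=full[w]; pts=[]
    for y in range(-260,290,6):
        q=Q[abs(Q[:,1]-y)<3]
        if len(q)>3: pts.append((y,q[:,0].min()))
    pts=np.array(pts)
    for _ in range(3):
        f=np.polyfit(pts[:,0],pts[:,1],1); r=pts[:,1]-np.polyval(f,pts[:,0]); pts=pts[abs(r)<3]
    print("near edge x=a*y+b",f[0].round(4),f[1],len(pts),r.std())
    for x in range(520,640,12):
        q=Q[abs(Q[:,0]-x)<6]
        if len(q): print(x,q[:,1].min().round(1),q[:,1].max().round(1),end=" | ")
    print()
    reg=(X>480)&(X<760)&(Y>-340)&(Y<340)
    for nm,m,zz in(("blue",(H>100)&(H<130)&(S>120)&reg&(Z<60),45),("red",((H<6)|(H>174))&(S>170)&reg&(V>90)&(Z<55)&(Z>35),45),("yellow",(H>18)&(H<32)&(S>130)&reg&(Z>65),77)):
        v,u=np.nonzero(m); 
        if len(u)<5: print(nm,len(u)); continue
        q=onplane(n,np.c_[u,v],zz)
        print(nm,len(u),"X",q[:,0].min(),q[:,0].max(),"Y",q[:,1].min(),q[:,1].max(), "Z",np.median(Z[m]),Z[m].max())
        print(cv2.boxPoints(cv2.minAreaRect(q[:,:2].astype(np.float32))).round(1).tolist())
    m=(V<75)&reg&(Z>60)&(Z<200)
    k,l,st,ce=cv2.connectedComponentsWithStats(m.astype(np.uint8))
    for i in range(1,k):
        if st[i,4]>25: print("dark",ce[i],st[i,4],full[l==i].mean(0),full[l==i].min(0),full[l==i].max(0))
E
python3 m1.py
```

```text
top warmer zmed 45.878929357170364 10245
near edge x=a*y+b -0.0075 516.610539903049 83 0.8860180364572265
520 -297.4 256.3 | 532 -299.7 257.4 | 544 -299.3 258.3 | 556 -299.5 258.9 | 568 -299.7 259.3 | 580 -299.6 257.3 | 592 -298.6 257.3 | 604 -299.1 258.5 | 616 -299.0 259.0 | 628 -298.6 259.2 | 
blue 360 X 540.7670347081882 665.4799103962596 Y 50.347160921956586 246.46151877307722 Z 45.978348404018334 54.06250235311563
[[540.7000122070312, 245.89999389648438], [542.2999877929688, 50.099998474121094], [666.0, 51.099998474121094], [664.4000244140625, 246.89999389648438]]
red 196 X 544.3979262493979 665.4150448966358 Y -188.14043639982333 30.345677957863153 Z 46.82121898830576 52.96495026530715
[[541.7999877929688, 29.100000381469727], [545.9000244140625, -188.10000610351562], [665.4000244140625, -185.89999389648438], [661.2999877929688, 31.399999618530273]]
yellow 216 X 589.2428192318501 659.5167157131145 Y -159.53763079795687 -140.2506003566195 Z 77.3105072387416 85.56655336970334
[[589.0999755859375, -141.60000610351562], [589.5, -159.60000610351562], [659.5, -158.1999969482422], [65
[... 825 characters left out ...]
59375, 251.39999389648438]]
red 328 X 543.6096760917335 688.0909012636912 Y -187.69293393660075 35.07151906122772 Z 47.72745217524664 54.306836598573454
[[543.5, 34.5], [544.5999755859375, -187.6999969482422], [688.2999877929688, -187.0], [687.2000122070312, 35.20000076293945]]
yellow 305 X 586.4071396029642 690.4472860727661 Y -178.5905220333159 -134.0098557234187 Z 77.22897385317629 86.6405442044911
[[586.4000244140625, -178.39999389648438], [690.4000244140625, -178.60000610351562], [690.5, -134.0], [586.5, -133.8000030517578]]
dark [358.8 188.6] 128 [613.8 141.2 116.1] [596.7 132.8  91. ] [635.7 156.2 131.6]
dark [345.4 199.8] 30 [569.2 134.1  85.3] [560.8 122.3  78. ] [576.9 147.1  95.2]
```

```bash
cat >> h.py <<'E'
from scipy.spatial.transform import Rotation as Ro
def pose():
    s=sense();q=s["ee_rot"];return s["eef_pos"],Ro.from_quat([q[1],q[2],q[3],q[0]]),s
def rows(tp,tR):
    p,R,s=pose()
    lin=R.inv().apply(np.asarray(tp)-p)/300; rot=(R.inv()*tR).as_rotvec()/0.5
    print("t",round(s["time_s"],2),"p",p.round(1),"F",s["force"].round(1),"lin",lin.round(3).tolist(),"rot",rot.round(3).tolist(),"rows>=",max(np.linalg.norm(lin)*300/41.7,np.linalg.norm(rot)*.5/.125).round(1))
def toolR(lean,yaw,sgn=1):
    # tool x leaning: points forward along yaw and down; z = horizontal
    x=np.array([np.sin(lean)*np.cos(yaw),np.sin(lean)*np.sin(yaw),-np.cos(lean)])
    z=sgn*np.array([-np.sin(yaw),np.cos(yaw),0]); y=np.cross(z,x)
    return Ro.from_matrix(np.c_[x,y,z])
E
python3 - <<'E'
from h import *
np.set_printoptions(precision=2,suppress=True)
for n in("top","side"):
    z=np.load(f"pics/{n}0.npz");p=z["p"];d=z["d"]
    hsv=cv2.cvtColor(p,cv2.COLOR_RGB2HSV);V=hsv[...,2].astype(int);S=hsv[...,1]
    P,uv=cloud(n,d,d>0);full=np.zeros(d.shape+(3,));full[uv[:,1],uv[:,0]]=P
    X,Y,Z=full[...,0],full[...,1],full[...,2]
    # pan body points above warmer, circle fit to rim points at z 60..75
    m=(X>530)&(X<700)&(Y>60)&(Y<230)&(Z>64)&(Z<200)&(Z<140)
    q=full[m]
    k=q[q[:,2]>122]; print(n,"knob top",len(k),k.mean(0),cv2.minAreaRect(k[:,:2].astype(np.float32)))
    h=cv2.convexHull(np.float32(full[(X>530)&(X<700)&(Y>60)&(Y<230)&(Z>55)&(Z<140)][:,:2]))
    print("circ",cv2.minEnclosingCircle(h))
    # circle with R60: rim at z 70, near side
    A=[];rim=full[(X>530)&(X<700)&(Y>60)&(Y<230)&(Z>52)&(Z<80)]
    from scipy.optimize import least_squares
    # cone fit: radius at height: 60-(z-70)*26/22 between 70 and 92
    c=full[m&(Z>74)&(Z<90)]; c=c[np.hypot(c[:,0]-612,c[:,1]-145)>36]
    r=least_squares(lambda a:np.hypot(c[:,0]-a[0],c[:,1]-a[1])-(60-(c[:,2]-70-a[2])*26/22),[612,145,0],loss="soft_l1"); print("cone",len(c),r.x)
R=pose()[1]; print(R.as_matrix())
E
```

```text
top knob top 103 [615.45 145.27 127.69] ((615.5237426757812, 145.1599884033203), (35.960784912109375, 17.78453254699707), 11.416573524475098)
circ ((615.8440551757812, 145.41432189941406), 60.077362060546875)
cone 673 [615.61 145.5    0.95]
side knob top 52 [614.54 143.21 127.15] ((614.8612670898438, 141.78672790527344), (35.6377067565918, 21.44698715209961), 13.814645767211914)
circ ((650.1641845703125, 145.4626007080078), 95.35821533203125)
cone 341 [614.15 146.29   2.01]
[[-0.   -0.94  0.34]
 [-0.    0.34  0.94]
 [-1.    0.   -0.  ]]
```

```bash
cat > t1.py <<'E'
from h import *
import sys
back=float(sys.argv[1]); 
R=toolR(np.radians(38),0.2); x=R.as_matrix()[:,0]
rows(np.array([615.2,145.3,118])+x*(18.7-back),R)
E
python3 t1.py 95
```

```text
t 0.1 p [175.9 494.4 230.8] F [0.2 0.1 0.1] lin [0.176, -1.636, -0.686] rot [-1.043, -0.361, -1.294] rows>= 12.8
```

```bash
python3 -m jog '[{"linear":[0,-0.8,-0.34],"rotation":[-0.52,-0.18,-0.65],"grip":50},{"linear":[0,-0.8,-0.34],"rotation":[-0.52,-0.18,-0.65],"grip":50},{"linear":[0,-0.8,-0.34],"rotation":[-0.52,-0.18,-0.65],"grip":50},{"linear":[0,-0.8,-0.34],"rotation":[-0.52,-0.18,-0.65],"grip":50},{"linear":[0,-0.8,-0.34],"rotation":[-0.52,-0.18,-0.65],"grip":50},{"linear":[0,-0.8,-0.34],"rotation":[-0.52,-0.18,-0.65],"grip":50},{"linear":[0,-0.8,-0.34],"rotation":[-0.52,-0.18,-0.65],"grip":50},{"linear":[0,-0.8,-0.34],"rotation":[-0.52,-0.18,-0.65],"grip":50}]' 30; python3 t1.py 95
```

```text
time_s: 0.77
eef_pos: [369.4, 315.9, 230.7]
ee_rot: [0.604, -0.547, 0.422, 0.397]
force: [-1.6, -0.4, -1.1]
grip_width: 0.588
t 0.77 p [369.4 315.9 230.7] F [-1.6 -0.4 -1.1] lin [0.374, -0.621, -0.555] rot [-0.529, -0.187, -0.645] rows>= 6.6
```

```bash
python3 -m jog '[{"linear":[0.374,-0.621,-0.555],"rotation":[-0.529,-0.187,-0.645],"grip":50},{"linear":[0.374,-0.621,-0.555],"rotation":[-0.529,-0.187,-0.645],"grip":50},{"linear":[0.374,-0.621,-0.555],"rotation":[-0.529,-0.187,-0.645],"grip":50},{"linear":[0.374,-0.621,-0.555],"rotation":[-0.529,-0.187,-0.645],"grip":50},{"linear":[0.374,-0.621,-0.555],"rotation":[-0.529,-0.187,-0.645],"grip":50},{"linear":[0.374,-0.621,-0.555],"rotation":[-0.529,-0.187,-0.645],"grip":50},{"linear":[0.374,-0.621,-0.555],"rotation":[-0.529,-0.187,-0.645],"grip":50},{"linear":[0.374,-0.621,-0.555],"rotation":[-0.529,-0.187,-0.645],"grip":50},{"linear":[0.374,-0.621,-0.555],"rotation":[-0.529,-0.187,-0.645],"grip":50},{"linear":[0.374,-0.621,-0.555],"rotation":[-0.529,-0.187,-0.645],"grip":50}]'; python3 t1.py 95;python3 t1.py 0
```

```text
time_s: 1.6
eef_pos: [568.8, 136.3, 177.3]
ee_rot: [-0.602, 0.663, -0.246, -0.372]
force: [-0.4, 1.1, -1.0]
grip_width: 0.585
t 1.6 p [568.8 136.3 177.3] F [-0.4  1.1 -1. ] lin [-0.001, -0.002, -0.001] rot [-0.002, 0.001, -0.003] rows>= 0.0
t 1.6 p [568.8 136.3 177.3] F [-0.4  1.1 -1. ] lin [0.315, -0.003, -0.002] rot [-0.002, 0.001, -0.003] rows>= 2.3
```

```bash
python3 -m jog '[{"linear":[0.08,0,0],"rotation":[0,0,0],"grip":50},{"linear":[0.16,-0.001,0],"rotation":[0,0,0],"grip":50},{"linear":[0.24,-0.002,-0.001],"rotation":[0,0,0],"grip":50},{"linear":[0.28,-0.003,-0.002],"rotation":[0,0,0],"grip":50},{"linear":[0.30,-0.003,-0.002],"rotation":[0,0,0],"grip":50},{"linear":[0.314,-0.003,-0.002],"rotation":[0,0,0],"grip":50},{"linear":[0.314,-0.003,-0.002],"rotation":[0,0,0],"grip":50}]'
python3 - <<'E'
from h import *
for n,b in(("top",(170,100,330,220)),("side",(310,140,430,230))):
    p,d=capture(n); x0,y0,x1,y1=b
    cv2.imwrite(f"pics/{n}1.png",cv2.resize(p[y0:y1,x0:x1,::-1],(640,480),interpolation=cv2.INTER_CUBIC))
E
```

```text
time_s: 2.18
eef_pos: [625.8, 148.6, 103.6]
ee_rot: [-0.601, 0.663, -0.245, -0.373]
force: [-0.8, -0.3, 0.1]
grip_width: 0.591
```

View pics/side1.png

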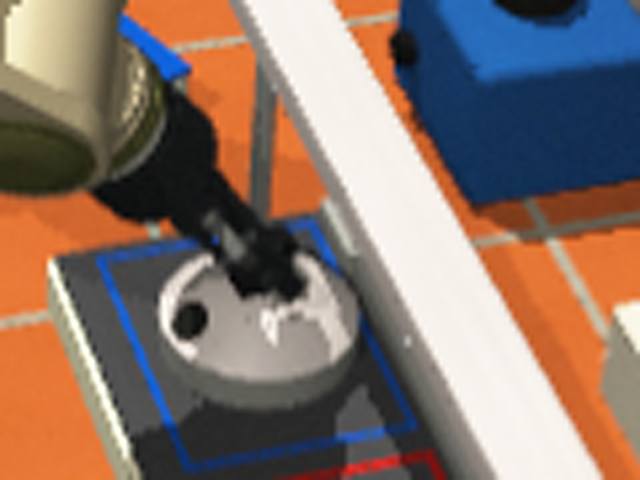

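View pics/top1.png

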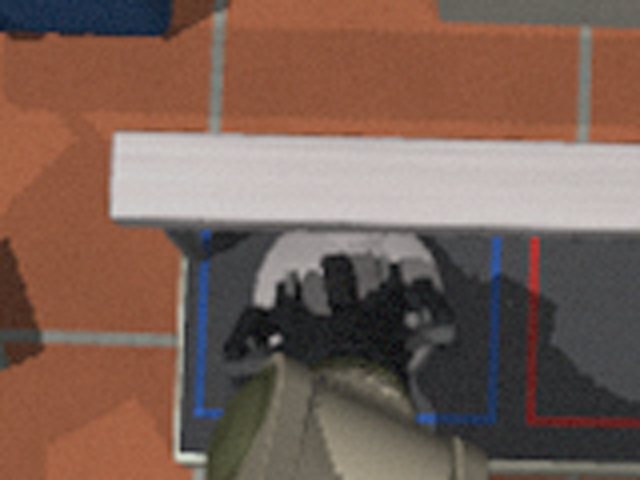

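Both fingers straddle the knob (top crop ≈(340,285)) and the pan has not moved. Closing now.

```bash
python3 -m jog '[{"linear":[0,0,0],"rotation":[0,0,0],"grip":30},{"linear":[0,0,0],"rotation":[0,0,0],"grip":24},{"linear":[0,0,0],"rotation":[0,0,0],"grip":18},{"linear":[0,0,0],"rotation":[0,0,0],"grip":10},{"linear":[0,0,0],"rotation":[0,0,0],"grip":10},{"linear":[0,0,0],"rotation":[0,0,0],"grip":10},{"linear":[0,0,0],"rotation":[0,0,0],"grip":10},{"linear":[0,0,0],"rotation":[0,0,0],"grip":10}]' 40
python3 - <<'E'
from h import *
p,R,s=pose()
# pan from 145.3 to -72 (12 mm before flush at -80.5): lane slope -0.0073 => dx +1.6
for y in(-72.,-80.5,-83):
    d=np.array([1.5,y-145.3,0]); print(y,(R.inv().apply(d)/300).round(4), s["force"])
E
```

```text
time_s: 2.95
eef_pos: [626.0, 148.3, 105.1]
ee_rot: [-0.602, 0.663, -0.245, -0.372]
force: [-6.3, 2.1, 5.8]
grip_width: 0.2
-72.0 [-0.0866  0.1096 -0.7108] [-6.28784065  2.11334204  5.83198064]
-80.5 [-0.0901  0.114  -0.7385] [-6.28784065  2.11334204  5.83198064]
-83 [-0.0911  0.1153 -0.7467] [-6.28784065  2.11334204  5.83198064]
```

```bash
python3 -m jog '[{"linear":[-0.0026,0.0033,-0.0213],"rotation":[0,0,0],"grip":10},{"linear":[-0.0069,0.0088,-0.0569],"rotation":[0,0,0],"grip":10},{"linear":[-0.013,0.0164,-0.1066],"rotation":[0,0,0],"grip":10},{"linear":[-0.0191,0.0241,-0.1564],"rotation":[0,0,0],"grip":10},{"linear":[-0.026,0.0329,-0.2132],"rotation":[0,0,0],"grip":10},{"linear":[-0.0329,0.0416,-0.2701],"rotation":[0,0,0],"grip":10},{"linear":[-0.0398,0.0504,-0.327],"rotation":[0,0,0],"grip":10},{"linear":[-0.0468,0.0592,-0.3838],"rotation":[0,0,0],"grip":10},{"linear":[-0.0537,0.068,-0.4407],"rotation":[0,0,0],"grip":10},{"linear":[-0.0606,0.0767,-0.4976],"rotation":[0,0,0],"grip":10},{"linear":[-0.0667,0.0844,-0.5473],"rotation":[0,0,0],"grip":10},{"linear":[-0.0719,0.091,-0.59],"rotation":[0,0,0],"grip":10},{"linear":[-0.0762,0.0964,-0.6255],"rotation":[0,0,0],"grip":10},{"linear":[-0.0797,0.1008,-0.6539],"rotation":[0,0,0],"grip":10},{"linear":[-0.0814,0.103,-0.6682],"rotation":[0,0,0],"grip":10},{"linear":[-0.0818,0.1036,-0.6717],"rotation":[0,0,0],"grip":10},{"linear":[-0.0818,0.1036,-0.6717],"rotation":[0,0,0],"grip":10}]'
python3 - <<'E'
from h import *
np.set_printoptions(precision=2,suppress=True)
d0=None
for n in("top","side"):
    p,d=capture(n); np.savez(f"pics/{n}2.npz",p=p,d=d); cv2.imwrite(f"pics/{n}2.png",p[100:340,180:500,::-1].repeat(2,0).repeat(2,1))
print(pose())
E
```

```text
time_s: 4.37
eef_pos: [631.4, -54.3, 110.6]
ee_rot: [-0.6, 0.661, -0.25, -0.375]
force: [-0.1, -0.2, -7.6]
grip_width: 0.202
(array([631.31, -53.87, 110.62]), Rotation.from_matrix(array([[ 0.59, -0.78, -0.2 ],
                            [ 0.12, -0.15,  0.98],
                            [-0.8 , -0.61,  0.  ]])), {'time_s': 4.4667, 'joints': array([-0.42,  0.45,  1.81,  0.86,  0.48, -2.88]), 'dq': array([ 0., -0.,  0., -0.,  0., -0.]), 'tau': array([ -0.35, -46.46, -23.78,   1.2 ,  -0.72,  -0.  ]), 'eef_pos': array([631.31, -53.87, 110.62]), 'ee_rot': array([-0.6 ,  0.66, -0.25, -0.38]), 'force': array([-0.36,  0.83, -7.51]), 'wrist_torque': array([-0.12,  0.94,  0.01]), 'grip_width': 0.20439588462445818})
```

View pics/top2.png

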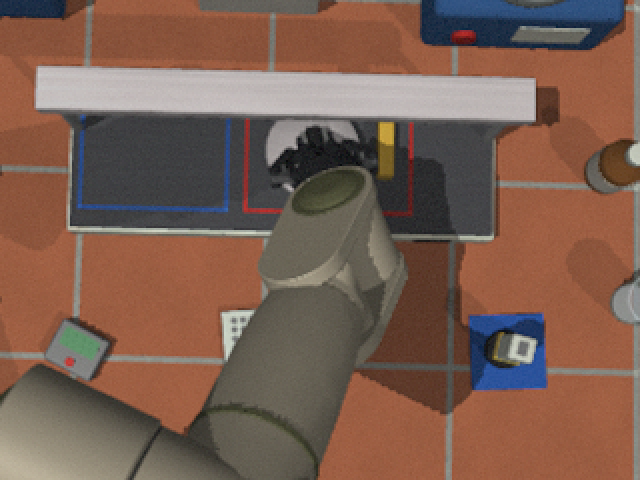

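View pics/side2.png

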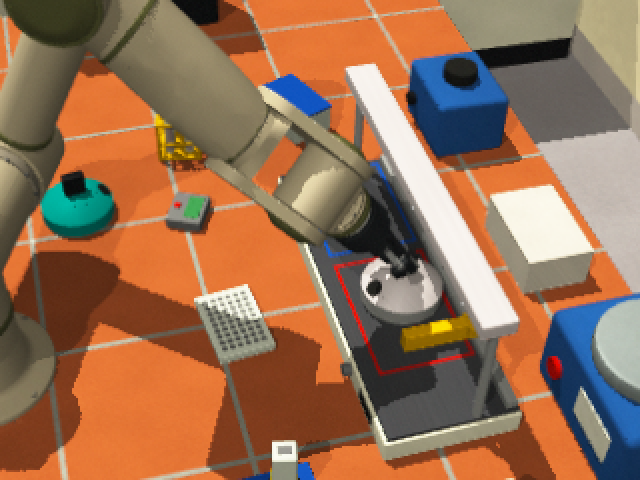

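Joint 6 has reached its limit (-2.88) and the tool has risen about 5 mm. I'll check whether the pan rose with it before moving on.

```bash
cat > panfit.py <<'E'
from h import *
from scipy.optimize import least_squares
np.set_printoptions(precision=2,suppress=True)
def fit(n,f,c0):
    z=np.load(f);p=z["p"];d=z["d"];hsv=cv2.cvtColor(p,cv2.COLOR_RGB2HSV);V=hsv[...,2];S=hsv[...,1]
    P,uv=cloud(n,d,(d>0)&(V>85)&(S<45))
    r=np.hypot(P[:,0]-c0[0],P[:,1]-c0[1])
    c=P[(r<60)&(r>36)&(P[:,2]>73)&(P[:,2]<93)]
    q=least_squares(lambda a:np.hypot(c[:,0]-a[0],c[:,1]-a[1])-(60-(c[:,2]-70-a[2]-a[3]*(c[:,0]-c0[0])-a[4]*(c[:,1]-c0[1]))*26/22),[c0[0],c0[1],0,0,0],loss="soft_l1")
    print(n,len(c),"ctr/dz/tilt",q.x)
    return q.x
if __name__=="__main__":
    for k,c in((0,(615.2,145.3)),(2,(617,-59))):
        for n in("top","side"): fit(n,f"pics/{n}{k}.npz",c)
E
python3 panfit.py
```

```text
top 742 ctr/dz/tilt [619.08 147.15   0.96  -0.05  -0.03]
side 359 ctr/dz/tilt [614.   156.05   2.52   0.01  -0.16]
top 221 ctr/dz/tilt [610.64 -59.15   6.43   0.16   0.03]
side 419 ctr/dz/tilt [625.16 -44.58   9.16  -0.07  -0.15]
```

The pan is carried about 5-6 mm up, within the 8 mm limit but not wanted. I'll lower it at once and turn the tool's yaw to take joint 6 off its limit.

```bash
cat > t2.py <<'E'
from h import *
import sys
# args: yaw, pan-axis x, y, tcp z , lean
yaw,x_,y_,z_=map(float,sys.argv[1:5]); lean=float(sys.argv[5]) if len(sys.argv)>5 else 38
R=toolR(np.radians(lean),yaw); x=R.as_matrix()[:,0]
p,Rn,s=pose(); gp=p-18.7*Rn.as_matrix()[:,0]; print("gp",gp.round(1),"j",s["joints"].round(2),"W",s["wrist_torque"].round(2))
if x_==0: x_,y_=gp[:2]
t=np.array([x_,y_,0])+18.7*x; t[2]=z_
rows(t,R)
E
python3 t2.py 0.08 0 0 108; python3 t2.py -0.05 0 0 105
```

```text
gp [620.2 -56.1 125.5] j [-0.42  0.45  1.81  0.86  0.48 -2.88] W [-0.12  0.94  0.01]
t 4.47 p [631.3 -53.9 110.6] F [-0.4  0.8 -7.5] lin [0.007, 0.005, -0.005] rot [0.183, 0.145, -0.026] rows>= 0.9
gp [620.2 -56.1 125.5] j [-0.42  0.45  1.81  0.86  0.48 -2.88] W [-0.12  0.94  0.01]
t 4.47 p [631.3 -53.9 110.6] F [-0.4  0.8 -7.5] lin [0.015, 0.012, -0.009] rot [0.389, 0.303, -0.026] rows>= 2.0
```

```bash
python3 -m jog '[{"linear":[0.0025,0.002,-0.001],"rotation":[0.04,0.03,0],"grip":10},{"linear":[0.005,0.004,-0.003],"rotation":[0.09,0.07,0],"grip":10},{"linear":[0.007,0.005,-0.005],"rotation":[0.18,0.14,0],"grip":10},{"linear":[0.011,0.009,-0.007],"rotation":[0.29,0.22,0],"grip":10},{"linear":[0.015,0.012,-0.009],"rotation":[0.389,0.303,0],"grip":10},{"linear":[0.015,0.012,-0.009],"rotation":[0.389,0.303,0],"grip":10}]';python3 t2.py -0.05 0 0 105
```

```text
time_s: 4.97
eef_pos: [632.0, -55.2, 105.4]
ee_rot: [0.641, -0.626, 0.33, 0.297]
force: [-0.1, -1.8, -5.1]
grip_width: 0.201
gp [620.7 -54.6 120.3] j [-0.34  0.45  1.83  0.66  0.29 -2.45] W [-0.14  0.54 -0.17]
t 4.97 p [632.  -55.2 105.4] F [-0.1 -1.8 -5.1] lin [0.001, 0.0, 0.0] rot [-0.0, -0.003, -0.023] rows>= 0.1
```

Run:
```python
from h import *
from panfit import fit
for n in("top","side"):
    p,d=capture(n); np.savez(f"pics/{n}3.npz",p=p,d=d); fit(n,f"pics/{n}3.npz",(619,-57))
cv2.imwrite("pics/side3.png",cv2.resize(p[200:290,330:450,::-1],(800,600),interpolation=cv2.INTER_CUBIC))
```

```text
top 240 ctr/dz/tilt [616.53 -54.89   2.28   0.06  -0.02]
side 432 ctr/dz/tilt [623.83 -41.05   4.46  -0.03  -0.21]
```

View pics/side3.png

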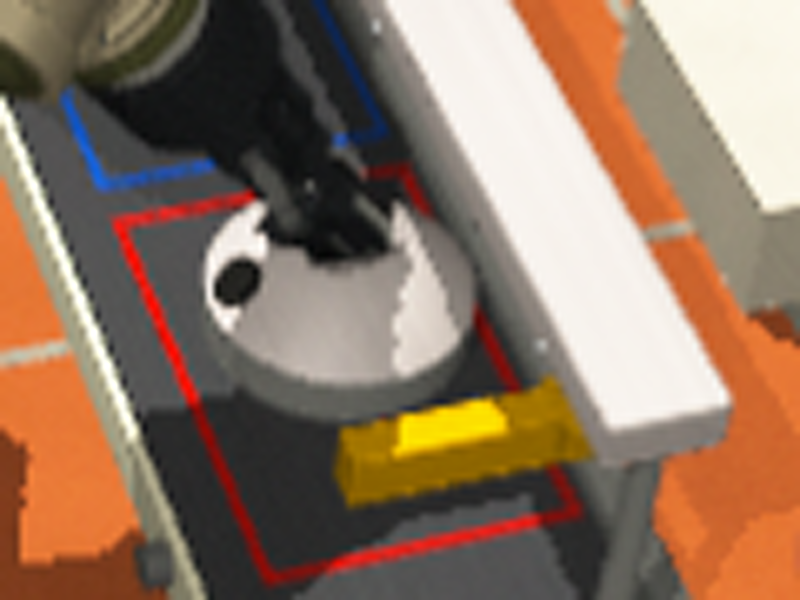

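```bash
python3 t2.py -0.05 619 -55 103.3;  python3 t2.py -0.05 617 -58 103.3
```

```text
gp [620.6 -55.2 120.2] j [-0.35  0.45  1.83  0.67  0.29 -2.46] W [0.49 0.23 0.37]
t 5.07 p [632.  -55.7 105.4] F [ 0.3  2.7 -2.5] lin [0.002, 0.008, 0.0] rot [0.007, 0.002, -0.025] rows>= 0.1
gp [620.6 -55.2 120.2] j [-0.35  0.45  1.83  0.67  0.29 -2.46] W [0.49 0.23 0.37]
t 5.07 p [632.  -55.7 105.4] F [ 0.3  2.7 -2.5] lin [-0.001, 0.013, -0.01] rot [0.007, 0.002, -0.025] rows>= 0.1
```

```bash
python3 -m jog '[{"linear":[0.002,0.002,0],"rotation":[0,0,0],"grip":10},{"linear":[0.0045,0.004,0],"rotation":[0,0,0],"grip":10},{"linear":[0.0035,0.008,-0.003],"rotation":[0,0,0],"grip":10},{"linear":[0.001,0.011,-0.007],"rotation":[0,0,0],"grip":10},{"linear":[-0.001,0.013,-0.01],"rotation":[0,0,0],"grip":10},{"linear":[-0.001,0.013,-0.01],"rotation":[0,0,0],"grip":10}]';python3 t2.py -0.05 617 -70 103.3; python3 t2.py -0.05 617 -83.5 103.3
```

```text
time_s: 5.57
eef_pos: [629.6, -59.1, 105.0]
ee_rot: [0.641, -0.627, 0.328, 0.298]
force: [0.2, 2.6, 7.3]
grip_width: 0.2
gp [618.3 -58.6 119.8] j [-0.35  0.44  1.84  0.7   0.29 -2.5 ] W [ 0.59 -0.89  0.38]
t 5.57 p [629.6 -59.1 105. ] F [0.2 2.6 7.3] lin [0.003, 0.005, -0.038] rot [0.008, 0.001, -0.017] rows>= 0.3
gp [618.3 -58.6 119.8] j [-0.35  0.44  1.84  0.7   0.29 -2.5 ] W [ 0.59 -0.89  0.38]
t 5.57 p [629.6 -59.1 105. ] F [0.2 2.6 7.3] lin [0.005, 0.004, -0.083] rot [0.008, 0.001, -0.017] rows>= 0.6
```

```bash
python3 t2.py -0.12 616.8 -74 104.5
```

```text
gp [618.3 -58.6 119.8] j [-0.35  0.44  1.84  0.7   0.29 -2.5 ] W [ 0.59 -0.89  0.38]
t 5.57 p [629.6 -59.1 105. ] F [0.2 2.6 7.3] lin [0.0, 0.003, -0.054] rot [0.119, 0.086, -0.017] rows>= 0.6
```

```bash
python3 -m jog '[{"linear":[0,0,-0.01],"rotation":[0.02,0.015,0],"grip":10},{"linear":[0,0.001,-0.02],"rotation":[0.04,0.03,0],"grip":10},{"linear":[0,0.002,-0.03],"rotation":[0.065,0.047,0],"grip":10},{"linear":[0,0.003,-0.04],"rotation":[0.09,0.065,0],"grip":10},{"linear":[0,0.003,-0.048],"rotation":[0.11,0.08,0],"grip":10},{"linear":[0,0.003,-0.054],"rotation":[0.119,0.086,0],"grip":10},{"linear":[0,0.003,-0.054],"rotation":[0.119,0.086,0],"grip":10}]';python3 t2.py -0.12 616.8 -83 104.5
```

```text
time_s: 6.15
eef_pos: [628.5, -75.5, 105.0]
ee_rot: [0.652, -0.615, 0.35, 0.274]
force: [-0.9, 4.0, 3.7]
grip_width: 0.203
gp [617.2 -74.1 119.8] j [-0.37  0.44  1.84  0.61  0.26 -2.36] W [ 0.6  -0.4   0.47]
t 6.15 p [628.5 -75.5 105. ] F [-0.9  4.   3.7] lin [0.003, -0.001, -0.029] rot [0.0, -0.001, -0.015] rows>= 0.2
```

Good. The last few millimetres go at about 1 mm per row.

```bash
python3 -m jog '[{"linear":[0.001,0,-0.004],"rotation":[0,0,0],"grip":10},{"linear":[0.001,0,-0.007],"rotation":[0,0,0],"grip":10},{"linear":[0.001,0,-0.010],"rotation":[0,0,0],"grip":10},{"linear":[0.001,0,-0.013],"rotation":[0,0,0],"grip":10}]';python3 t2.py -0.12 616.8 -83 104.5
```

```text
time_s: 6.48
eef_pos: [628.3, -79.3, 105.0]
ee_rot: [0.652, -0.615, 0.35, 0.274]
force: [0.4, 5.6, 3.4]
grip_width: 0.204
gp [617.  -77.9 119.8] j [-0.37  0.44  1.84  0.63  0.26 -2.38] W [ 0.75 -0.42  0.68]
t 6.48 p [628.3 -79.3 105. ] F [0.4 5.6 3.4] lin [0.002, -0.0, -0.017] rot [0.001, -0.0, -0.015] rows>= 0.1
```

```bash
python3 -m jog '[{"linear":[0.001,0,-0.003],"rotation":[0,0,0],"grip":10},{"linear":[0.001,0,-0.006],"rotation":[0,0,0],"grip":10},{"linear":[0.001,0,-0.008],"rotation":[0,0,0],"grip":10}]';python3 t2.py -0.12 616.8 -83 104.5
```

```text
time_s: 6.73
eef_pos: [628.3, -81.5, 105.0]
ee_rot: [0.652, -0.615, 0.349, 0.274]
force: [-0.2, 5.8, 2.0]
grip_width: 0.2
gp [617.  -80.2 119.9] j [-0.38  0.45  1.84  0.64  0.27 -2.4 ] W [ 0.83 -0.39  0.72]
t 6.73 p [628.3 -81.5 105. ] F [-0.2  5.8  2. ] lin [0.002, 0.0, -0.01] rot [0.002, 0.001, -0.014] rows>= 0.1
```

```bash
python3 -m jog '[{"linear":[0.001,0,-0.003],"rotation":[0,0,0],"grip":10},{"linear":[0.001,0,-0.005],"rotation":[0,0,0],"grip":10},{"linear":[0.001,0,-0.007],"rotation":[0,0,0],"grip":10}]';python3 - <<'E'
from h import *
p,d=capture("side"); cv2.imwrite("pics/side4.png",cv2.resize(p[200:290,330:450,::-1],(800,600),interpolation=cv2.INTER_CUBIC));print(sense()["force"],sense()["eef_pos"])
E
```

```text
time_s: 6.98
eef_pos: [628.3, -81.9, 105.2]
ee_rot: [0.652, -0.614, 0.348, 0.275]
force: [-0.8, 18.3, 8.4]
grip_width: 0.199
[ 0.39853171 15.76629078  5.95203894] [628.28489791 -81.85076646 105.20404697]
```

View pics/side4.png

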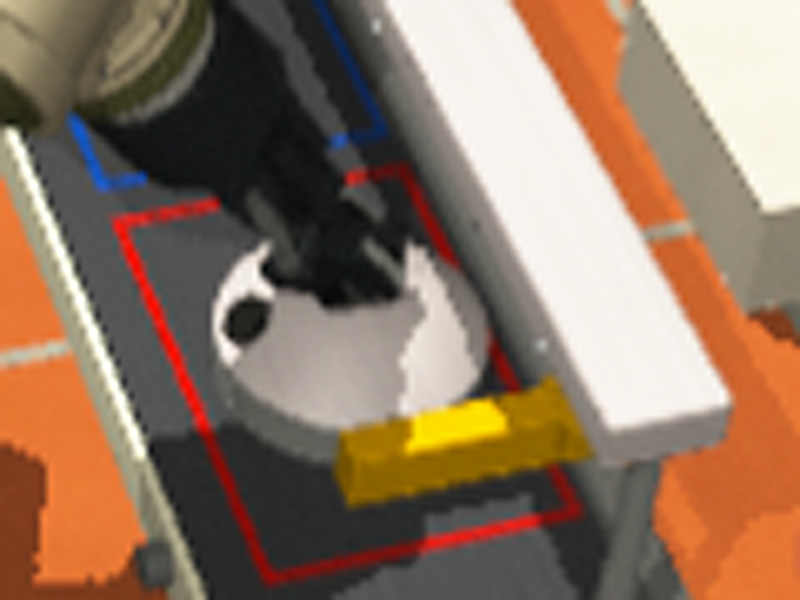

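Contact is felt: +y force jumped from 6 to 16 N and the tool stopped at y = -81.9. The pan is flush with the stop in the picture, around (400,440). I'll relax, settle and release.

```bash
python3 -m jog '[{"linear":[0,0,0],"rotation":[0,0,0],"grip":10},{"linear":[0,0,0],"rotation":[0,0,0],"grip":10},{"linear":[0,0,0],"rotation":[0,0,0],"grip":10},{"linear":[0,0,0],"rotation":[0,0,0],"grip":20},{"linear":[0,0,0],"rotation":[0,0,0],"grip":26},{"linear":[0,0,0],"rotation":[0,0,0],"grip":36},{"linear":[0,0,0],"rotation":[0,0,0],"grip":50},{"linear":[0,0,0],"rotation":[0,0,0],"grip":50},{"linear":[0,0,0],"rotation":[0,0,0],"grip":50},{"linear":[0,0,0],"rotation":[0,0,0],"grip":50}]';python3 t2.py -0.12 616.8 -83 104.5
```

```text
time_s: 7.87
eef_pos: [628.3, -81.9, 105.2]
ee_rot: [0.652, -0.614, 0.349, 0.275]
force: [-1.1, 0.2, -0.1]
grip_width: 0.583
gp [617.  -80.7 120. ] j [-0.38  0.44  1.84  0.64  0.27 -2.41] W [0.04 0.29 0.05]
t 7.87 p [628.3 -81.9 105.2] F [-1.1  0.2 -0.1] lin [0.002, 0.001, -0.008] rot [0.003, 0.007, -0.016] rows>= 0.1
```

Free. I'll retreat along the tool axis by 120 mm, then look.

```bash
python3 -m jog '[{"linear":[-0.03,0,0],"rotation":[0,0,0],"grip":50},{"linear":[-0.08,0,0],"rotation":[0,0,0],"grip":50},{"linear":[-0.16,0,0],"rotation":[0,0,0],"grip":50},{"linear":[-0.26,0,0],"rotation":[0,0,0],"grip":50},{"linear":[-0.36,0,0],"rotation":[0,0,0],"grip":50},{"linear":[-0.44,0,0],"rotation":[0,0,0],"grip":50},{"linear":[-0.44,0,0],"rotation":[0,0,0],"grip":50}]';python3 - <<'E'
from h import *
from panfit import fit
for n in("top","side"):
    p,d=capture(n); np.savez(f"pics/{n}5.npz",p=p,d=d); cv2.imwrite(f"pics/{n}5.png",p[100:340,180:500,::-1].repeat(2,0).repeat(2,1)); fit(n,f"pics/{n}5.npz",(617,-81))
E
```

```text
time_s: 8.45
eef_pos: [547.6, -72.8, 214.2]
ee_rot: [0.652, -0.616, 0.347, 0.273]
force: [0.7, -0.9, 0.1]
grip_width: 0.587
top 697 ctr/dz/tilt [620.82 -80.73   1.05  -0.04  -0.01]
side 457 ctr/dz/tilt [622.84 -67.32   3.57  -0.07  -0.2 ]
```

View pics/top5.png

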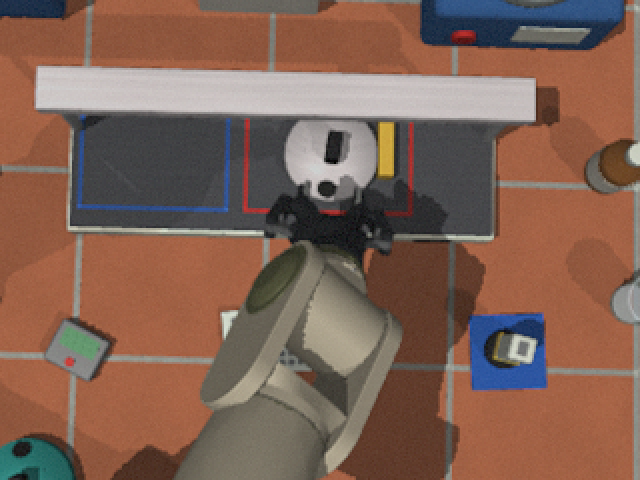

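View pics/side5.png

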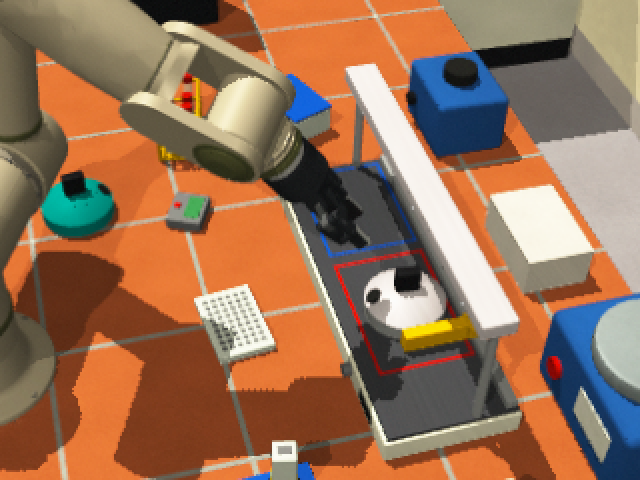

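The pan stands flat, touching the stop (top view edge ≈(377,155) against the stop at 378), and the gripper is clear. Next I'll measure the pan, spot, thermometer and mat.

Run:
```python
from h import *
np.set_printoptions(precision=2,suppress=True)
for n in("top","side"):
    z=np.load(f"pics/{n}5.npz");p=z["p"];d=z["d"]
    hsv=cv2.cvtColor(p,cv2.COLOR_RGB2HSV);H,S,V=[hsv[...,i].astype(int) for i in range(3)]
    P,uv=cloud(n,d,d>0);full=np.zeros(d.shape+(3,));full[uv[:,1],uv[:,0]]=P
    X,Y,Z=full[...,0],full[...,1],full[...,2]
    near=np.hypot(X-617,Y+81)<75
    k=full[near&(np.hypot(X-617,Y+81)<30)&(Z>122)&(Z<135)]; print(n,"knob",len(k),cv2.minAreaRect(k[:,:2].astype(np.float32)))
    if n=="top": print("circ",cv2.minEnclosingCircle(cv2.convexHull(np.float32(full[near&(Z>55)&(Z<135)&(np.hypot(X-617,Y+81)<64)&(S<60)][:,:2]))))
    m=(V<75)&(np.hypot(X-570,Y+75)<25)&(Z>70)&(Z<98)
    kk,l,st,ce=cv2.connectedComponentsWithStats(m.astype(np.uint8))
    for i in range(1,kk):
        if st[i,4]>20:print("spot",ce[i],st[i,4],full[l==i].mean(0),"ray@83",onplane(n,[ce[i]],83))
    # yellow stop top
    m=(H>18)&(H<32)&(S>130)&(Z>65)&(X>560)&(X<700)&(Y<-100)&(Y>-220)
    # mat
    m=(H>100)&(H<130)&(S>150)&(X>250)&(X<480)&(Y<-180)&(Y>-420)&(Z<20)
    q=onplane(n,np.argwhere(m)[:,::-1],4)
    print("mat",cv2.minAreaRect(q[:,:2].astype(np.float32)))
    T=full[(X>300)&(X<440)&(Y<-230)&(Y>-360)&(Z>99)&(Z<115)]
    print("therm top",len(T),T.mean(0),cv2.minAreaRect(T[:,:2].astype(np.float32)))
    T=full[(X>280)&(X<460)&(Y<-220)&(Y>-380)&(Z>12)&(Z<24)&(V<70)]
    if len(T): print("hood",cv2.minEnclosingCircle(np.float32(T[:,:2])))
```

```text
top knob 105 ((618.0781860351562, -81.07121276855469), (17.473346710205078, 35.03287124633789), 84.02564239501953)
circ ((619.3509521484375, -79.48543548583984), 61.70643615722656)
spot [343.04 194.13] 55 [570.14 -75.51  82.44] ray@83 [[570.05 -75.48  83.  ]]
mat ((372.58612060546875, -327.1158447265625), (97.05269622802734, 97.99210357666016), 3.5619471073150635)
therm top 165 [ 376.64 -318.62  109.41] ((376.51898193359375, -319.3283386230469), (31.812213897705078, 31.836177825927734), 75.30409240722656)
hood ((375.7076416015625, -318.7559814453125), 24.816181182861328)
side knob 72 ((617.5982055664062, -81.53761291503906), (22.36440086364746, 34.89613342285156), 77.45279693603516)
spot [366.5  247.72] 32 [570.33 -77.22  84.78] ray@83 [[570.95 -75.67  83.  ]]
mat ((372.60504150390625, -326.625732421875), (98.0333480834961, 99.26763916015625), 3.2688684463500977)
therm top 169 [ 374.67 -322.54  108.06] ((375.5854797363281, -320.1214904785156), (36.20668029785156, 29.773582458496094), 75.45773315429688)
hood ((374.8924560546875, -322.88037109375), 25.890439987182617)
```

```bash
cat > t3.py <<'E'
from h import *
import sys
z_=float(sys.argv[1])
R=toolR(0,-0.257-np.pi/2)
print("j",sense()["joints"].round(2)); rows([375.8,-319.8,z_],R)
E
python3 t3.py 190
```

```text
j [-0.44  0.11  1.96  0.43  0.48 -2.22]
t 8.55 p [548.2 -72.9 210.7] F [ 0.2 -0.4 -1. ] lin [-0.236, 0.417, -0.885] rot [3.284, 1.122, 0.971] rows>= 14.4
```

```bash
python3 -m jog '[{"linear":[-0.1,0.15,-0.3],"rotation":[0.25,0.08,0.07],"grip":60},{"linear":[-0.118,0.2085,-0.4425],"rotation":[0.985,0.337,0.29],"grip":60},{"linear":[-0.118,0.2085,-0.4425],"rotation":[0.985,0.337,0.29],"grip":60},{"linear":[-0.118,0.2085,-0.4425],"rotation":[0.985,0.337,0.29],"grip":60},{"linear":[-0.118,0.2085,-0.4425],"rotation":[0.985,0.337,0.29],"grip":60},{"linear":[-0.118,0.2085,-0.4425],"rotation":[0.985,0.337,0.29],"grip":60}]'; python3 t3.py 190
```

```text
time_s: 9.05
eef_pos: [461.9, -197.5, 199.4]
ee_rot: [0.73, -0.43, 0.502, 0.175]
force: [0.3, -0.1, -0.1]
grip_width: 0.701
j [-0.72  0.06  1.98  0.26  0.65 -1.8 ]
t 9.05 p [ 461.9 -197.5  199.4] F [ 0.3 -0.1 -0.1] lin [-0.025, -0.02, -0.499] rot [2.292, 0.782, 0.678] rows>= 10.1
```

```bash
python3 -m jog '[{"linear":[-0.012,-0.01,-0.3],"rotation":[0.98,0.335,0.29],"grip":60},{"linear":[-0.012,-0.01,-0.3],"rotation":[0.98,0.335,0.29],"grip":60},{"linear":[-0.012,-0.01,-0.3],"rotation":[0.98,0.335,0.29],"grip":60},{"linear":[-0.012,-0.01,-0.3],"rotation":[0.98,0.335,0.29],"grip":60},{"linear":[-0.012,-0.01,-0.3],"rotation":[0.98,0.335,0.29],"grip":60}]'; python3 t3.py 190
```

```text
time_s: 9.47
eef_pos: [410.5, -271.2, 191.8]
ee_rot: [0.754, -0.214, 0.618, 0.063]
force: [1.0, -0.7, 0.2]
grip_width: 0.703
j [-0.85  0.13  1.87  0.08  0.86 -1.3 ]
t 9.47 p [ 410.5 -271.2  191.8] F [ 1.  -0.7  0.2] lin [0.007, -0.103, -0.17] rot [1.303, 0.444, 0.384] rows>= 5.7
```

```bash
python3 -m jog '[{"linear":[0.005,-0.07,-0.12],"rotation":[0.98,0.335,0.29],"grip":60},{"linear":[0.005,-0.07,-0.12],"rotation":[0.98,0.335,0.29],"grip":60},{"linear":[0.005,-0.07,-0.12],"rotation":[0.98,0.335,0.29],"grip":60},{"linear":[0.005,-0.07,-0.12],"rotation":[0.98,0.335,0.29],"grip":60},{"linear":[0.005,-0.07,-0.12],"rotation":[0.98,0.335,0.29],"grip":60}]'; python3 t3.py 190
```

```text
time_s: 9.88
eef_pos: [386.7, -304.5, 189.2]
ee_rot: [0.722, 0.017, 0.69, -0.052]
force: [0.4, 0.6, 0.1]
grip_width: 0.703
j [-0.91  0.24  1.71  0.    1.12 -0.81]
t 9.88 p [ 386.7 -304.5  189.2] F [0.4 0.6 0.1] lin [-0.002, -0.054, -0.031] rot [0.318, 0.104, 0.088] rows>= 1.4
```

```bash
python3 -m jog '[{"linear":[-0.002,-0.054,-0.031],"rotation":[0.318,0.104,0.088],"grip":60},{"linear":[-0.002,-0.054,-0.031],"rotation":[0.318,0.104,0.088],"grip":60},{"linear":[-0.002,-0.054,-0.031],"rotation":[0.318,0.104,0.088],"grip":60},{"linear":[-0.002,-0.054,-0.031],"rotation":[0.318,0.104,0.088],"grip":60}]'; python3 t3.py 60.3
```

```text
time_s: 10.22
eef_pos: [376.2, -319.1, 189.1]
ee_rot: [0.701, 0.09, 0.701, -0.089]
force: [0.0, 0.1, 0.2]
grip_width: 0.701
j [-0.94  0.28  1.65  0.    1.21 -0.69]
t 10.22 p [ 376.2 -319.1  189.1] F [0.  0.1 0.2] lin [0.429, -0.003, -0.001] rot [0.008, -0.0, -0.003] rows>= 3.1
```

```bash
python3 -m jog '[{"linear":[0.06,-0.001,0],"rotation":[0,0,0],"grip":60},{"linear":[0.15,-0.002,-0.001],"rotation":[0,0,0],"grip":60},{"linear":[0.24,-0.003,-0.001],"rotation":[0,0,0],"grip":60},{"linear":[0.32,-0.003,-0.001],"rotation":[0,0,0],"grip":60},{"linear":[0.38,-0.003,-0.001],"rotation":[0,0,0],"grip":60},{"linear":[0.415,-0.003,-0.001],"rotation":[0,0,0],"grip":60},{"linear":[0.428,-0.003,-0.001],"rotation":[0,0,0],"grip":60},{"linear":[0.428,-0.003,-0.001],"rotation":[0,0,0],"grip":60}]'; python3 t3.py 60.3
python3 - <<'E'
from h import *
a=[]
for n,b in(("top",(395,235,495,310)),("side",(270,290,390,380))):
    p,d=capture(n); x0,y0,x1,y1=b
    a.append(cv2.resize(p[y0:y1,x0:x1,::-1],(400,300),interpolation=cv2.INTER_CUBIC))
cv2.imwrite("pics/g6.png",np.hstack(a))
E
```

```text
time_s: 10.88
eef_pos: [375.9, -319.2, 60.4]
ee_rot: [0.701, 0.089, 0.702, -0.088]
force: [-0.3, 0.9, 0.3]
grip_width: 0.7
j [-0.94  0.46  1.79  0.    0.9  -0.69]
t 10.88 p [ 375.9 -319.2   60.4] F [-0.3  0.9  0.3] lin [0.0, -0.002, 0.0] rot [0.011, -0.001, -0.004] rows>= 0.0
```

View pics/g6.png

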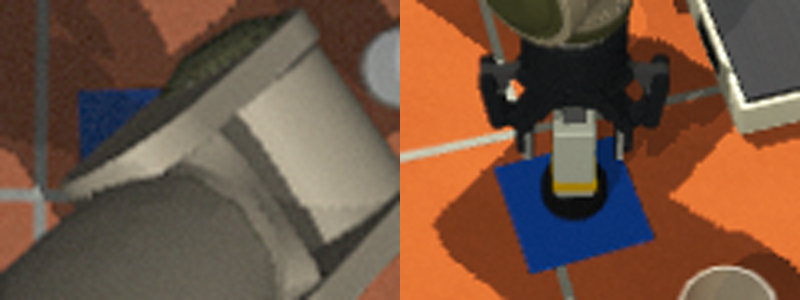

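The fingers straddle the thermometer body (side crop ≈(575,145)). Closing.

```bash
python3 -m jog '[{"linear":[0,0,0],"rotation":[0,0,0],"grip":45},{"linear":[0,0,0],"rotation":[0,0,0],"grip":36},{"linear":[0,0,0],"rotation":[0,0,0],"grip":25},{"linear":[0,0,0],"rotation":[0,0,0],"grip":25},{"linear":[0,0,0],"rotation":[0,0,0],"grip":25},{"linear":[0,0,0],"rotation":[0,0,0],"grip":25},{"linear":[0,0,0],"rotation":[0,0,0],"grip":25}]' 45
python3 t3.py 60.3
```

```text
time_s: 11.57
eef_pos: [376.5, -320.4, 62.5]
ee_rot: [0.702, 0.089, 0.701, -0.089]
force: [-1.2, 1.8, 6.8]
grip_width: 0.371
j [-0.94  0.45  1.79  0.    0.9  -0.69]
t 11.57 p [ 376.5 -320.4   62.5] F [-1.2  1.8  6.8] lin [0.007, 0.001, -0.003] rot [0.01, 0.005, 0.001] rows>= 0.1
```

```bash
cat > t4.py <<'E'
from h import *
import sys
dist=float(sys.argv[1]); lean=np.radians(40); roll=float(sys.argv[2]) if len(sys.argv)>2 else 1.4
R=toolR(lean,-0.11)*Ro.from_rotvec([roll,0,0]); x=R.as_matrix()[:,0]
spot=np.array([570.3,-75.7,83])
print("j",sense()["joints"].round(2)); print("tgt",spot-x*(dist+58.5)); rows(spot-x*(dist+58.5),R)
E
python3 -m jog '[{"linear":[-0.03,0,0],"rotation":[0,0,0],"grip":25},{"linear":[-0.1,0,0],"rotation":[0,0,0],"grip":25},{"linear":[-0.2,0,0],"rotation":[0,0,0],"grip":25},{"linear":[-0.3,0,0],"rotation":[0,0,0],"grip":25},{"linear":[-0.4,0,0],"rotation":[0,0,0],"grip":25},{"linear":[-0.46,0,0],"rotation":[0,0,0],"grip":25},{"linear":[-0.46,0,0],"rotation":[0,0,0],"grip":25}]'; python3 t4.py 120
python3 - <<'E'
from h import *
np.set_printoptions(precision=3,suppress=True)
p,d=capture("side"); np.savez("pics/side7.npz",p=p,d=d); cv2.imwrite("pics/side7.png",cv2.resize(p[200:380,230:470,::-1],(800,600),interpolation=cv2.INTER_CUBIC))
E
```

```text
time_s: 12.15
eef_pos: [377.1, -321.3, 204.8]
ee_rot: [0.704, 0.087, 0.699, -0.091]
force: [0.8, -0.6, -1.8]
grip_width: 0.371
j [-0.94  0.27  1.63  0.    1.23 -0.69]
tgt [456.25587442 -63.10430251 219.7389331 ]
t 12.15 p [ 377.1 -321.3  204.8] F [ 0.8 -0.6 -1.8] lin [-0.054, 0.899, 0.042] rot [-0.595, -1.387, -0.008] rows>= 6.5
```

View pics/side7.png

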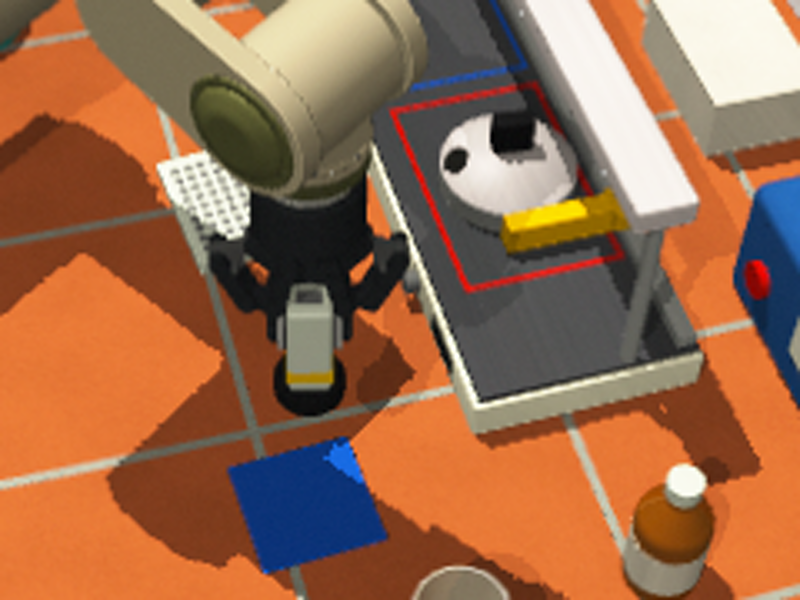

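The thermometer is held straight (crop ≈(310,350)), clear of the mat. Moving to the aim line, 120 mm off first.

```bash
python3 -m jog '[{"linear":[-0.03,0.1,0.01],"rotation":[-0.1,-0.2,0],"grip":25},{"linear":[-0.05,0.22,0.02],"rotation":[-0.3,-0.7,0],"grip":25},{"linear":[-0.05,0.34,0.02],"rotation":[-0.3,-0.7,0],"grip":25},{"linear":[-0.05,0.45,0.02],"rotation":[-0.3,-0.7,0],"grip":25},{"linear":[-0.05,0.45,0.02],"rotation":[-0.3,-0.7,0],"grip":25},{"linear":[-0.05,0.45,0.02],"rotation":[-0.3,-0.7,0],"grip":25}]'; python3 t4.py 120
```

```text
time_s: 12.7
eef_pos: [415.4, -189.7, 215.9]
ee_rot: [0.818, 0.018, 0.572, -0.05]
force: [-0.1, -0.2, -1.5]
grip_width: 0.372
j [-0.8  -0.    1.96  0.26  0.91 -0.84]
tgt [456.25587442 -63.10430251 219.7389331 ]
t 12.7 p [ 415.4 -189.7  215.9] F [-0.1 -0.2 -1.5] lin [0.008, 0.433, 0.095] rot [-0.297, -0.694, -0.017] rows>= 3.2
```

```bash
python3 -m jog '[{"linear":[0.002,0.12,0.025],"rotation":[-0.08,-0.2,0],"grip":25},{"linear":[0.004,0.24,0.05],"rotation":[-0.17,-0.4,-0.01],"grip":25},{"linear":[0.006,0.34,0.075],"rotation":[-0.24,-0.56,-0.01],"grip":25},{"linear":[0.008,0.41,0.09],"rotation":[-0.28,-0.66,-0.017],"grip":25},{"linear":[0.008,0.433,0.095],"rotation":[-0.297,-0.694,-0.017],"grip":25},{"linear":[0.008,0.433,0.095],"rotation":[-0.297,-0.694,-0.017],"grip":25},{"linear":[0.008,0.433,0.095],"rotation":[-0.297,-0.694,-0.017],"grip":25}]'; python3 t4.py 60;  python3 - <<'E'
from h import *
for n,b in(("top",(260,130,420,250)),("side",(270,180,430,300))):
    p,d=capture(n); x0,y0,x1,y1=b; np.savez(f"pics/{n}8.npz",p=p,d=d)
    cv2.imwrite(f"pics/{n}8.png",cv2.resize(p[y0:y1,x0:x1,::-1],(640,480),interpolation=cv2.INTER_CUBIC))
E
```

```text
time_s: 13.28
eef_pos: [456.4, -64.1, 219.5]
ee_rot: [0.903, -0.054, 0.425, -0.014]
force: [0.6, -0.2, -2.3]
grip_width: 0.37
j [-0.56 -0.14  2.19  0.6   0.51 -1.06]
tgt [494.59003428 -67.33815041 173.77626651]
t 13.28 p [456.4 -64.1 219.5] F [ 0.6 -0.2 -2.3] lin [0.199, 0.003, 0.001] rot [-0.001, -0.003, 0.001] rows>= 1.4
```

View pics/side8.png

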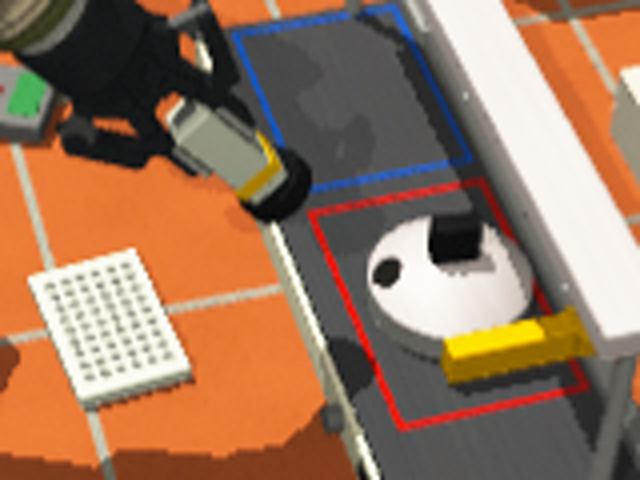

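View pics/top8.png

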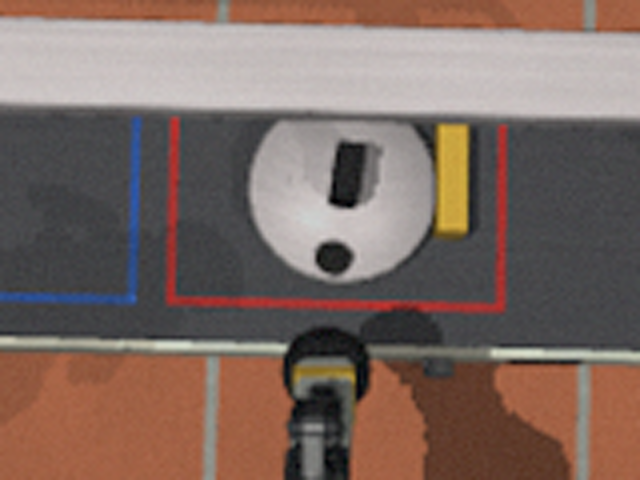

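Run:
```python
from h import *
np.set_printoptions(precision=1,suppress=True)
p,R,s=pose(); x=R.as_matrix()[:,0]
for n in("top","side"):
    z=np.load(f"pics/{n}8.npz");im=z["p"];d=z["d"];hsv=cv2.cvtColor(im,cv2.COLOR_RGB2HSV);H,S,V=[hsv[...,i].astype(int) for i in range(3)]
    P,uv=cloud(n,d,(d>0)); L=p+58.5*x
    r=P-L; a=r@(-x); lat=r-np.outer(r@(-x),-x); k=(a>1)&(a<95)&(np.linalg.norm(lat,axis=1)<45)&(P[:,2]>75)
    bright=(V[uv[:,1],uv[:,0]]>110)&(S[uv[:,1],uv[:,0]]<60)
    for nm,sel in(("hood",k&(a<22)&(V[uv[:,1],uv[:,0]]<70)),("body-bright",k&(a>28)&bright)):
        print(n,nm,sel.sum(),"a",a[sel].min(),a[sel].max(),"toolframe mean",R.inv().apply(lat[sel]).mean(0),"min",R.inv().apply(lat[sel]).min(0),"max",R.inv().apply(lat[sel]).max(0))
        print("   body tilt by slices",[R.inv().apply(lat[sel&(abs(a-c)<6)]).mean(0).round(1).tolist() for c in(34,46,58) if nm!="hood" and (sel&(abs(a-c)<6)).sum()>5])
```

```text
top hood 181 a 1.1709130644547028 21.939496585421303 toolframe mean [ 0.  -0.9 15. ] min [ -0.  -24.1 -15.6] max [ 0.  24.8 27.4]
   body tilt by slices []
top body-bright 12 a 28.47016432919076 59.45112719892081 toolframe mean [ 0.  11.2 15.6] min [ 0.   4.2 13.6] max [ 0.  15.1 17.1]
   body tilt by slices [[0.0, 10.9, 15.4]]
side hood 144 a 2.6371529650228984 21.896929995887934 toolframe mean [  0.  -14.    6.4] min [ -0.  -27.5 -23.5] max [ 0.  17.8 27.3]
   body tilt by slices []
side body-bright 178 a 28.486162362166738 94.53499627776354 toolframe mean [  0.  -13.6   1.9] min [  0.  -20.1 -20.4] max [ 0.   4.  21.1]
   body tilt by slices [[0.0, -12.5, 3.0], [0.0, -14.0, 1.7]]
```

The hood outline sits on the tool axis to within about 1 mm. I'll advance to 60 mm and hold for more than 2 s.

```bash
python3 -m jog '[{"linear":[0.02,0,0],"rotation":[0,0,0],"grip":25},{"linear":[0.06,0.001,0],"rotation":[0,0,0],"grip":25},{"linear":[0.1,0.002,0],"rotation":[0,0,0],"grip":25},{"linear":[0.14,0.003,0.001],"rotation":[0,0,0],"grip":25},{"linear":[0.17,0.003,0.001],"rotation":[0,0,0],"grip":25},{"linear":[0.19,0.003,0.001],"rotation":[0,0,0],"grip":25},{"linear":[0.199,0.003,0.001],"rotation":[0,0,0],"grip":25},{"linear":[0.199,0.003,0.001],"rotation":[0,0,0],"grip":25}]'; python3 t4.py 60;  python3 - <<'E'
from h import *
for n,b in(("top",(260,130,420,250)),("side",(270,180,430,300))):
    p,d=capture(n); x0,y0,x1,y1=b; np.savez(f"pics/{n}9.npz",p=p,d=d)
    cv2.imwrite(f"pics/{n}9.png",cv2.resize(p[y0:y1,x0:x1,::-1],(400,300),interpolation=cv2.INTER_CUBIC))
cv2.imwrite("pics/both9.png",np.hstack([cv2.imread("pics/top9.png"),cv2.imread("pics/side9.png")]))
E
```

```text
time_s: 14.05
eef_pos: [495.0, -68.4, 173.6]
ee_rot: [0.903, -0.053, 0.426, -0.015]
force: [-1.1, -0.6, -2.0]
grip_width: 0.372
j [-0.5   0.05  2.17  0.76  0.36 -1.2 ]
tgt [494.59003428 -67.33815041 173.77626651]
t 14.05 p [495.  -68.4 173.6] F [-1.1 -0.6 -2. ] lin [-0.002, 0.003, -0.001] rot [-0.004, -0.004, 0.003] rows>= 0.0
```

View pics/both9.png

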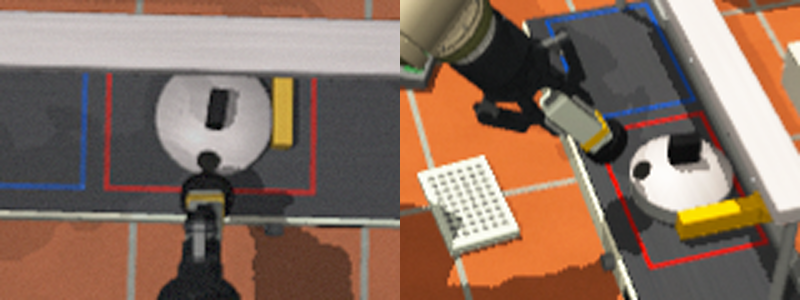

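The lens faces the spot squarely in both views (top crop: spot (208,160), hood (207,190)). Holding.

```bash
python3 -m jog '[{"linear":[0,0.003,0],"rotation":[0,0,0],"grip":25},{"linear":[0,0.003,0],"rotation":[0,0,0],"grip":25},{"linear":[0,0.003,0],"rotation":[0,0,0],"grip":25},{"linear":[0,0.003,0],"rotation":[0,0,0],"grip":25},{"linear":[0,0.003,0],"rotation":[0,0,0],"grip":25},{"linear":[0,0.003,0],"rotation":[0,0,0],"grip":25},{"linear":[0,0.003,0],"rotation":[0,0,0],"grip":25},{"linear":[0,0.003,0],"rotation":[0,0,0],"grip":25},{"linear":[0,0.003,0],"rotation":[0,0,0],"grip":25},{"linear":[0,0.003,0],"rotation":[0,0,0],"grip":25},{"linear":[0,0.003,0],"rotation":[0,0,0],"grip":25},{"linear":[0,0.003,0],"rotation":[0,0,0],"grip":25},{"linear":[0,0.003,0],"rotation":[0,0,0],"grip":25},{"linear":[0,0.003,0],"rotation":[0,0,0],"grip":25},{"linear":[0,0.003,0],"rotation":[0,0,0],"grip":25},{"linear":[0,0.003,0],"rotation":[0,0,0],"grip":25},{"linear":[0,0.003,0],"rotation":[0,0,0],"grip":25},{"linear":[0,0.003,0],"rotation":[0,0,0],"grip":25},{"linear":[0,0.003,0],"rotation":[0,0,0],"grip":25},{"linear":[0,0.003,0],"rotation":[0,0,0],"grip":25}]'; python3 -m jog '[{"linear":[0,0,0],"rotation":[0,0,0],"grip":25},{"linear":[0,0,0],"rotation":[0,0,0],"grip":25},{"linear":[0,0,0],"rotation":[0,0,0],"grip":25},{"linear":[0,0,0],"rotation":[0,0,0],"grip":25},{"linear":[0,0,0],"rotation":[0,0,0],"grip":25},{"linear":[0,0,0],"rotation":[0,0,0],"grip":25},{"linear":[0,0,0],"rotation":[0,0,0],"grip":25},{"linear":[0,0,0],"rotation":[0,0,0],"grip":25},{"linear":[0,0,0],"rotation":[0,0,0],"grip":25},{"linear":[0,0,0],"rotation":[0,0,0],"grip":25},{"linear":[0,0,0],"rotation":[0,0,0],"grip":25},{"linear":[0,0,0],"rotation":[0,0,0],"grip":25}]'; python3 t4.py 60
python3 - <<'E'
from h import *
for n in("top","side"):
    z=capture(n); np.savez(f"pics/{n}10.npz",p=z[0],d=z[1])
z=np.load("pics/top10.npz");P,uv=cloud("top",z["d"],z["d"]>0)
k=P[(np.hypot(P[:,0]-617,P[:,1]+81)<30)&(P[:,2]>122)&(P[:,2]<135)]; print("knob",cv2.minAreaRect(k[:,:2].astype(np.float32)))
E
```

```text
time_s: 15.82
eef_pos: [494.9, -67.3, 174.2]
ee_rot: [0.903, -0.054, 0.425, -0.015]
force: [-1.2, -0.0, -2.2]
grip_width: 0.371
time_s: 16.82
eef_pos: [494.9, -67.3, 174.2]
ee_rot: [0.903, -0.054, 0.425, -0.015]
force: [-0.8, 0.3, -1.0]
grip_width: 0.372
j [-0.5   0.05  2.17  0.76  0.36 -1.2 ]
tgt [494.59003428 -67.33815041 173.77626651]
t 16.82 p [494.9 -67.3 174.2] F [-0.8  0.3 -1. ] lin [0.001, 0.0, -0.002] rot [-0.003, -0.002, 0.003] rows>= 0.0
knob ((618.3297119140625, -81.20281982421875), (17.321569442749023, 34.407867431640625), 84.55125427246094)
```

```bash
python3 -m jog '[{"linear":[-0.03,0,0],"rotation":[0,0,0],"grip":25},{"linear":[-0.1,0,0],"rotation":[0,0,0],"grip":25},{"linear":[-0.17,0,0],"rotation":[0,0,0],"grip":25},{"linear":[-0.22,0,0],"rotation":[0,0,0],"grip":25},{"linear":[-0.22,0,0],"rotation":[0,0,0],"grip":25}]'; sed -i 's/375.8,-319.8/374.5,-324.0/' t3.py; python3 t3.py 205
```

```text
time_s: 17.33
eef_pos: [452.5, -62.7, 227.0]
ee_rot: [0.904, -0.055, 0.424, -0.015]
force: [1.1, -0.3, -1.6]
grip_width: 0.37
j [-0.56 -0.16  2.19  0.58  0.53 -1.04]
t 17.33 p [452.5 -62.7 227. ] F [ 1.1 -0.3 -1.6] lin [-0.046, -0.852, -0.321] rot [0.606, 1.408, 0.023] rows>= 6.6
```

```bash
python3 -m jog '[{"linear":[-0.005,-0.1,-0.04],"rotation":[0.08,0.2,0],"grip":25},{"linear":[-0.01,-0.22,-0.08],"rotation":[0.16,0.4,0],"grip":25},{"linear":[-0.02,-0.34,-0.13],"rotation":[0.24,0.57,0.01],"grip":25},{"linear":[-0.023,-0.43,-0.16],"rotation":[0.3,0.7,0.01],"grip":25},{"linear":[-0.023,-0.43,-0.16],"rotation":[0.3,0.7,0.01],"grip":25},{"linear":[-0.023,-0.43,-0.16],"rotation":[0.3,0.7,0.01],"grip":25}]'; python3 t3.py 205
```

```text
time_s: 17.83
eef_pos: [414.0, -195.4, 215.1]
ee_rot: [0.818, 0.018, 0.572, -0.054]
force: [-0.5, 0.3, -2.2]
grip_width: 0.373
j [-0.82  0.    1.96  0.26  0.91 -0.84]
t 17.83 p [ 414.  -195.4  215.1] F [-0.5  0.3 -2.2] lin [0.016, -0.439, -0.095] rot [0.303, 0.707, 0.011] rows>= 3.2
```

```bash
python3 -m jog '[{"linear":[0.004,-0.12,-0.026],"rotation":[0.08,0.2,0],"grip":25},{"linear":[0.008,-0.24,-0.05],"rotation":[0.16,0.4,0],"grip":25},{"linear":[0.012,-0.34,-0.07],"rotation":[0.24,0.57,0.01],"grip":25},{"linear":[0.016,-0.41,-0.09],"rotation":[0.29,0.67,0.011],"grip":25},{"linear":[0.016,-0.439,-0.095],"rotation":[0.303,0.707,0.011],"grip":25},{"linear":[0.016,-0.439,-0.095],"rotation":[0.303,0.707,0.011],"grip":25},{"linear":[0.016,-0.439,-0.095],"rotation":[0.303,0.707,0.011],"grip":25}]'; python3 t3.py 205;python3 t3.py 64
python3 - <<'E'
from h import *
p,d=capture("side"); np.savez("pics/side11.npz",p=p,d=d); cv2.imwrite("pics/side11.png",cv2.resize(p[200:380,230:470,::-1],(800,600),interpolation=cv2.INTER_CUBIC))
E
```

```text
time_s: 18.42
eef_pos: [375.1, -322.6, 204.5]
ee_rot: [0.702, 0.091, 0.701, -0.09]
force: [0.7, 0.2, -1.4]
grip_width: 0.37
j [-0.95  0.27  1.63  0.    1.24 -0.69]
t 18.42 p [ 375.1 -322.6  204.5] F [ 0.7  0.2 -1.4] lin [-0.002, -0.005, -0.001] rot [0.003, 0.002, -0.003] rows>= 0.0
j [-0.95  0.27  1.63  0.    1.24 -0.69]
t 18.42 p [ 375.1 -322.6  204.5] F [ 0.7  0.2 -1.4] lin [0.468, -0.006, -0.001] rot [0.003, 0.002, -0.003] rows>= 3.4
```

View pics/side11.png

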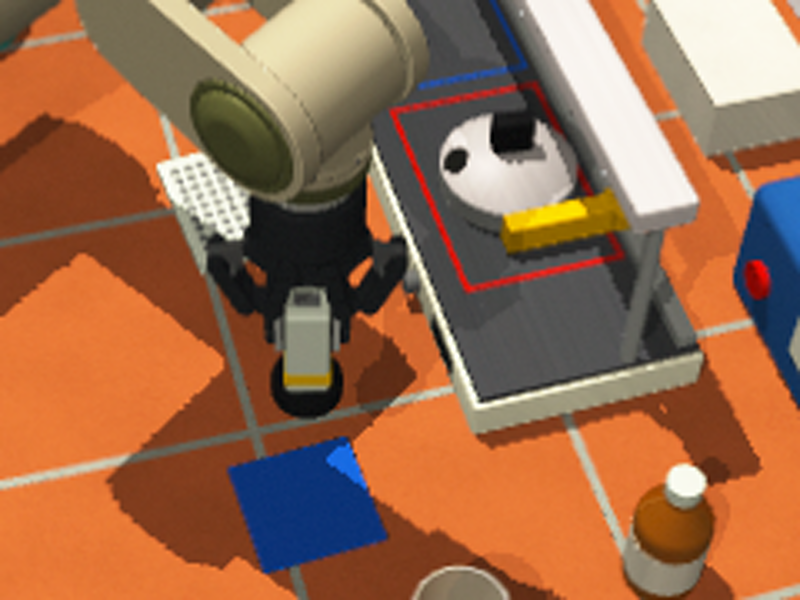

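The grip is unchanged and upright at (305,350). Lowering, slowly at the end.

```bash
python3 -m jog '[{"linear":[0.05,-0.003,0],"rotation":[0,0,0],"grip":25},{"linear":[0.14,-0.006,-0.001],"rotation":[0,0,0],"grip":25},{"linear":[0.24,-0.006,-0.001],"rotation":[0,0,0],"grip":25},{"linear":[0.33,-0.006,-0.001],"rotation":[0,0,0],"grip":25},{"linear":[0.4,-0.006,-0.001],"rotation":[0,0,0],"grip":25},{"linear":[0.435,-0.006,-0.001],"rotation":[0,0,0],"grip":25},{"linear":[0.45,-0.006,-0.001],"rotation":[0,0,0],"grip":25},{"linear":[0.458,-0.006,-0.001],"rotation":[0,0,0],"grip":25},{"linear":[0.463,-0.006,-0.001],"rotation":[0,0,0],"grip":25},{"linear":[0.466,-0.006,-0.001],"rotation":[0,0,0],"grip":25},{"linear":[0.466,-0.006,-0.001],"rotation":[0,0,0],"grip":25}]'; python3 t3.py 62.5
```

```text
time_s: 19.38
eef_pos: [374.8, -324.2, 65.8]
ee_rot: [0.702, 0.09, 0.7, -0.09]
force: [0.0, -0.8, -2.7]
grip_width: 0.366
j [-0.95  0.45  1.78  0.    0.91 -0.7 ]
t 19.38 p [ 374.8 -324.2   65.8] F [ 0.  -0.8 -2.7] lin [0.011, 0.0, -0.001] rot [0.004, 0.005, -0.0] rows>= 0.1
```

```bash
python3 -m jog '[{"linear":[0.003,0,0],"rotation":[0,0,0],"grip":25},{"linear":[0.006,0,0],"rotation":[0,0,0],"grip":25},{"linear":[0.009,0,0],"rotation":[0,0,0],"grip":25},{"linear":[0.011,0,0],"rotation":[0,0,0],"grip":25},{"linear":[0.011,0,0],"rotation":[0,0,0],"grip":25}]'; python3 t3.py 62.5
```

```text
time_s: 19.8
eef_pos: [374.8, -324.3, 62.6]
ee_rot: [0.702, 0.09, 0.7, -0.09]
force: [-0.1, 0.6, -0.8]
grip_width: 0.368
j [-0.95  0.46  1.78  0.    0.9  -0.7 ]
t 19.8 p [ 374.8 -324.3   62.6] F [-0.1  0.6 -0.8] lin [0.0, 0.001, -0.001] rot [0.004, 0.005, -0.0] rows>= 0.0
```

```bash
python3 -m jog '[{"linear":[0.002,0,0],"rotation":[0,0,0],"grip":25},{"linear":[0.004,0,0],"rotation":[0,0,0],"grip":25},{"linear":[0.004,0,0],"rotation":[0,0,0],"grip":25}]'; python3 t3.py 62.5
```

```text
time_s: 20.05
eef_pos: [374.9, -324.3, 62.5]
ee_rot: [0.702, 0.09, 0.7, -0.09]
force: [-4.2, 4.1, 14.0]
grip_width: 0.373
j [-0.95  0.46  1.78  0.    0.9  -0.7 ]
t 20.05 p [ 374.9 -324.3   62.5] F [-4.2  4.1 14. ] lin [-0.0, 0.001, -0.001] rot [0.004, 0.005, 0.001] rows>= 0.0
```

It's on the mat (14 N up). Releasing, then backing up.

```bash
python3 -m jog '[{"linear":[0,0,0],"rotation":[0,0,0],"grip":31},{"linear":[0,0,0],"rotation":[0,0,0],"grip":33},{"linear":[0,0,0],"rotation":[0,0,0],"grip":36},{"linear":[0,0,0],"rotation":[0,0,0],"grip":42},{"linear":[0,0,0],"rotation":[0,0,0],"grip":55},{"linear":[0,0,0],"rotation":[0,0,0],"grip":60},{"linear":[0,0,0],"rotation":[0,0,0],"grip":60},{"linear":[0,0,0],"rotation":[0,0,0],"grip":60},{"linear":[-0.03,0,0],"rotation":[0,0,0],"grip":60},{"linear":[-0.1,0,0],"rotation":[0,0,0],"grip":60},{"linear":[-0.2,0,0],"rotation":[0,0,0],"grip":60},{"linear":[-0.3,0,0],"rotation":[0,0,0],"grip":60},{"linear":[-0.4,0,0],"rotation":[0,0,0],"grip":60},{"linear":[-0.5,0,0],"rotation":[0,0,0],"grip":60},{"linear":[-0.55,0,0],"rotation":[0,0,0],"grip":60},{"linear":[-0.55,0,0],"rotation":[0,0,0],"grip":60}]'
```

```text
time_s: 21.38
eef_pos: [375.2, -325.1, 231.6]
ee_rot: [0.704, 0.088, 0.699, -0.092]
force: [0.5, -0.3, 0.0]
grip_width: 0.703
```

```bash
python3 -m jog '[{"linear":[-0.05,0.3,-0.3],"rotation":[0,0,0],"grip":60},{"linear":[-0.05,0.3,-0.3],"rotation":[0,0,0],"grip":60},{"linear":[-0.05,0.3,-0.3],"rotation":[0,0,0],"grip":60},{"linear":[-0.05,0.3,-0.3],"rotation":[0,0,0],"grip":60},{"linear":[-0.05,0.3,-0.3],"rotation":[0,0,0],"grip":60}]'
python3 - <<'E'
from h import *
for n in("top","side"):
    p,d=capture(n); np.savez(f"pics/{n}12.npz",p=p,d=d); cv2.imwrite(f"pics/{n}12.png",p[:,:,::-1])
    P,uv=cloud(n,d,d>0);X,Y,Z=P.T
    k=P[(np.hypot(X-617,Y+81)<30)&(Z>122)&(Z<135)]; print(n,"knob",cv2.minAreaRect(k[:,:2].astype(np.float32)),k[:,2].mean())
    T=P[(X>300)&(X<440)&(Y<-240)&(Y>-390)&(Z>99)&(Z<115)]; print("therm top",T.mean(0),cv2.minAreaRect(T[:,:2].astype(np.float32)))
    for nm in(0,12):
        pass
E
```

```text
time_s: 21.8
eef_pos: [310.1, -214.0, 245.7]
ee_rot: [0.704, 0.087, 0.698, -0.092]
force: [0.4, 0.4, -0.0]
grip_width: 0.703
top knob ((618.2876586914062, -81.05926513671875), (17.753366470336914, 36.05415344238281), 83.1453628540039) 127.73153951437583
therm top [ 378.98615757 -332.71875769  109.75586726] ((380.21771240234375, -333.1970520019531), (32.08943176269531, 14.321328163146973), 23.651939392089844)
side knob ((617.5239868164062, -81.4666976928711), (20.587553024291992, 35.266883850097656), 78.70516204833984) 127.56040387965588
therm top [ 373.56177664 -327.34129995  108.57488469] ((374.30615234375, -324.491455078125), (35.26015853881836, 29.804859161376953), 75.03743743896484)
```

View pics/top12.png

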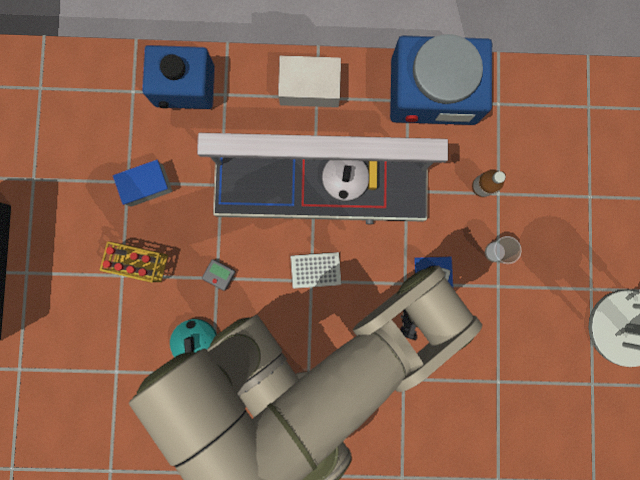

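View pics/side12.png

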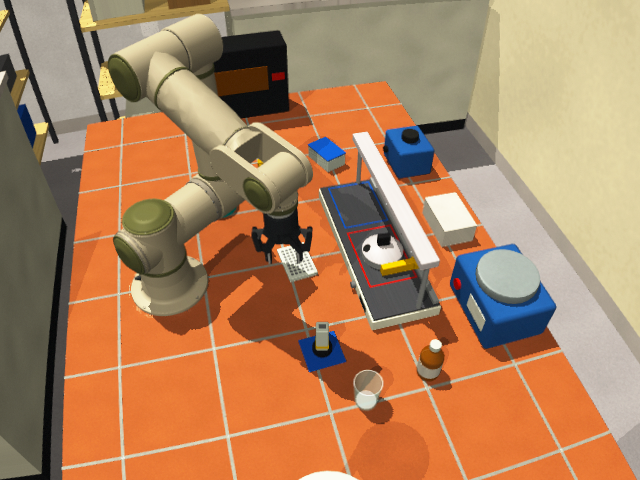

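Run:
```python
import cv2,numpy as np
t=cv2.imread("pics/top12.png")[150:210,305:395]; cv2.imwrite("pics/end.png",cv2.resize(t,(720,480),interpolation=cv2.INTER_CUBIC))
```

```text
(no output)
```

View pics/end.png

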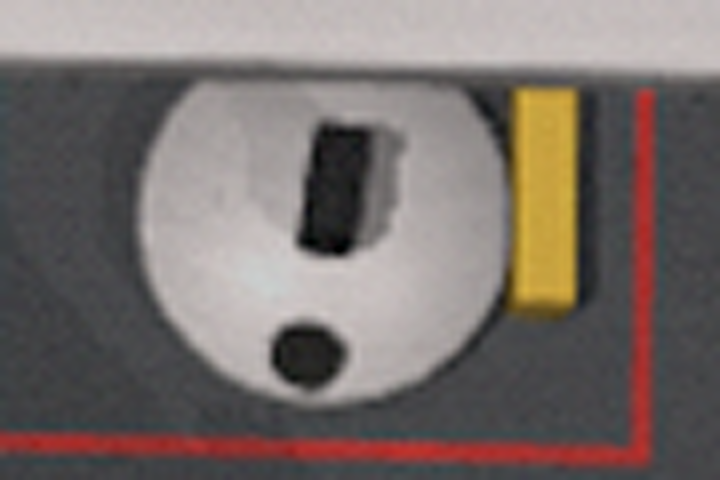

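The pan's rim touches the stop at (508,215), with no red feeler showing. Handing in.

```bash
python3 -c "
from rig import *
print(finish_job())"
```

```text
the job is handed in; nothing more can be done
None
```

I slid the pan along the lane to the yellow stop and measured the spot with the thermometer. I then stood the thermometer back on its mat and handed in with the clock at about 22 s. One thing went against the instruction: the pan was lifted for part of the slide.

- **Pan lifted:** joint 6 ran into its limit during the slide and the tool rose, carrying the pan up. My depth estimates put it about 5–6 mm above the warmer at that check. That is under the 8 mm failure limit but against "never lifting". I lowered it at once, turned the tool to free the joint and finished the slide on the surface.
- **Pan at the stop:** the sideways push rose from about 6 N to 18 N at contact, and the last picture shows the rim touching the stop with no red feeler visible. The feeler's travel could not be read, so that it is pushed in is inferred from the contact and the picture. The pan centre was about 1 mm off the lane's centre line.
- **Thermometer reading:** I held the lens about 60 mm from the spot, square to it within about 1 degree by the measured tool pose, for about 2.7 s. It did not come near enough to touch the pan, whose measured position stayed the same.
- **Thermometer back:** the side view shows it upright, about 3 mm from the mat's centre. The last top view was partly hidden by the arm, so its figure (about 10 mm off) is less reliable.
- **Everything else:** the bystanders look unmoved in the final pictures, and the gripper was clear with no force on it.

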